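# Empty the blank hopper into the parts tray

## Task

Push the empty steel tray in under the hopper until it sits squarely against the stop bar at the back of the stand, without lifting it. Then pull the slide gate open by its bow handle until all five bar blanks have dropped into the tray, and push the gate shut again, pressing it firmly home against its stop without hammering it. Leave the tray in place under the hopper with the blanks in it, and leave everything else on the bench where it lies.

Things in the scene. Friction and masses are not known exactly. Their poses are not given: they have to be found in the camera images.
- hopper: Grey sheet-steel hopper on a stand, fixed to the bench: 200 mm (x) by 260 mm (y) over its feet, 284 mm high. Origin: on the bench under its middle; x runs from the handle side to the tray stop, y across. Legs 20 mm square at x = +-72, y = +-100 mm, 180 mm clear between them; gate frame z = 76 to 118 mm, x = +-85, y = +-110 mm. More than 60 N between robot and hopper (gate included) fails
- overhang (a point): On the hopper's handle side, 86 mm to -x of its origin, z = 200 mm: the end plate's outer face slopes from here in to x = -54 mm at z = 118 mm, and goes straight up above to z = 284 mm (92 mm wide). It overhangs the shut handle: a hand coming straight down strikes it, so lean the hand 30 to 45 deg away, its wrist to the hopper's -x. Axes as the hopper
- spout (a point): Lower edge of the outlet, 76 mm above the bench over the hopper's origin; outlet and throat are 84 x 84 mm. Axes as the hopper
- tray_stop (a point): Middle of the stop bar's face that the tray meets, at the hopper's x = 80 mm, z = 26 mm; the bar is 40 mm high, just behind the two rear legs. Axes as the hopper
- gate (a joint): How far the flat slide gate is pulled out to the hopper's -x, in m: 0 shut on its stop, 0.095 fully open; the throat is clear from 0.09. Runners drag about 5 N, up to 15 N more with blanks on the gate; it stays where left. Pressed home means within 3 mm of shut while the robot pushes lip or handle with at least 12 N for 0.2 s
- pull: Gate's front lip with bow handle, moving with the gate. Its frame is the hopper's frame shifted to -x by the gate's opening (origin on the bench). Lip: upright plate 100 mm wide (y), 8 mm thick, z = 100 to 118 mm. Bow: flat loop of 10 mm round bar at z = 105 mm, cross bar's axis at x = -125 mm, side bars at y = +-48 mm. Nothing below it but the tray (rim at 50 mm)
- pull_loop (a point): Middle of the bow handle's opening, z = 105 mm, at x = -98 mm in the frame of pull. The opening is 44 mm (x) by 86 mm (y) and goes right through, so shut fingertips can reach down into it. Axes as the hopper
- gate_lip (a point): Middle of the lip's outer face (faces the hopper's -x), z = 109 mm, at x = -76 mm in the frame of pull: push here, or on the cross bar, to shut the gate. Axes as the hopper
- tray: Loose open steel tray, 260 mm (x) by 130 mm (y), 50 mm high, walls 4 mm, 0.45 to 0.8 kg. Origin: centre of its underside. Its +x end goes in first. Home, its origin is at x = -50 mm in the hopper frame, its near end wall at x = -180 mm. Home means within 10 mm of the stop, 20 mm of the centre line and 0.12 rad of the hopper's yaw
- blank0: Aluminium round-bar blank, 34 mm diameter, 72 mm long, about 0.18 kg, one of five alike that lie crosswise in the hopper on the gate. Origin: its centre; y is its axis
- blank1: Aluminium round-bar blank, 34 mm diameter, 72 mm long, about 0.18 kg, one of five alike that lie crosswise in the hopper on the gate. Origin: its centre; y is its axis
- blank2: Aluminium round-bar blank, 34 mm diameter, 72 mm long, about 0.18 kg, one of five alike that lie crosswise in the hopper on the gate. Origin: its centre; y is its axis
- blank3: Aluminium round-bar blank, 34 mm diameter, 72 mm long, about 0.18 kg, one of five alike that lie crosswise in the hopper on the gate. Origin: its centre; y is its axis
- blank4: Aluminium round-bar blank, 34 mm diameter, 72 mm long, about 0.18 kg, one of five alike that lie crosswise in the hopper on the gate. Origin: its centre; y is its axis
- timber: Bystander: wooden block, 110 x 60 x 45 mm, beside the tray's way
- flat_bar: Bystander: dark flat steel bar, 160 x 50 x 25 mm, beside the tray's way
- disc: Bystander: black flap disc lying flat, 115 mm diameter, 12 mm thick, on the bench beside the hopper
- grinder: Bystander: grey angle grinder lying on the bench, about 300 mm long, 70 mm high, with its handle to one side
- hammer: Bystander: hammer, 280 mm long
- tin: Bystander: open steel tin, 84 mm diameter, 100 mm high
- wire_brush: Bystander: brush, 220 mm long
There are look-alikes about, which are no part of the job. What is shaped like the blank3 but orange or yellow is not meant.

How it is judged:
By the outcome, as a careful person would: the job done as asked, in the order asked, and still so for the second after the job is handed in, with the robot touching nothing.
It also fails if it takes over 48 s, if anything falls off the work surface, if the arm or the gripper's body presses on something with over 40 N, if the wrist force passes 120 N, or if a joint passes its speed limit or range.

## Robot

A 6-joint arm with a two-finger parallel gripper is mounted at the origin on the work surface. World frame = base frame: x ahead of the robot, y to its left, z up, the work surface at z = 0. Lengths are in mm, angles in rad, forces in N, time in s.
With the tool pointing down it reaches from about 350 to 875 mm from the base axis. Payload 15.5 kg.
Tool frame: the origin (TCP) lies at the very end of the fingers, on their centre line; the grasp point (between the pads) lies 19 mm behind it; y points along the fingers, x is the direction in which the jaws open and shut, and the axes are right-handed (so a half turn about y gives the same grasp; the last joint's range is limited). The gripper opens to 85 mm and grips with 20 to 120 N. Pads are 22 mm wide; open, the fingers measure 114 mm over their backs; the gripper's body (76 mm by 85 mm) begins 54 mm behind the grasp point. The pads swing forward as they close: fully open they stand 13 mm farther back than shut.
Start: joints at [-1.347, 0.494, 1.345, -0, 1.302, -0.096], TCP at [196.487, -593.312, 231.277] pointing down, gripper open.
Joint ranges: [-2.91, 2.91], [-0.82, 2.16], [0.22, 2.67], [-1.22, 4.37], [0.12, 2.79], [-3.08, 3.08]. Speed limits (rad/s): [1.89, 1.89, 2.57, 3.01, 3.01, 3.01].

## Interface

Orientations are given as a rotation vector (axis times angle).
In Python, from workcell import ctrl gives the robot as it stands. The module is installed in compiled form; this text tells all that it offers.
- The arm moves only by the tool jog_arm, never from a script. Its argument "commands" is a list of rows, each a list of 3 entries, a list of its own where there are three numbers: the shift along the tool's x, y, z in m, then the turn, a rotation vector about the tool's x, y, z in degrees, then the gripper command: -1 is shut, 1 is fully open, values between are in proportion. A call has 1 to 12 rows; each row shifts and turns the commanded pose from where the row before left it, along the tool's axes as they then stand; what a row does not reach is not made up. A row lasts 1/8 s, in which the tool goes at most 62.5 mm and 10.7 degrees, less where a joint would pass 70% of its speed; a pose out of reach is approached as far as the arm can. A call is refused whole if a number of a shift passes 0.0625 or a number of a turn 10.7, either way. A call with a gripper value outside its range is refused whole. The fingers move at their own pace and stop on an object; "grip_force" is the grip in N (left out, the last holds). Time passes only in rows, so rows that do not move let the fingers close. It gives the time, the measured TCP pose, the force and the opening at its end, in the units of the state.
- ctrl.state(): the state, without advancing time (a new reading comes with each control period).
- ctrl.get_image(name): name is "scene" or "top" or "wrist"; returns a dict with "img" (400x640x3 uint8, red, green, blue), "intrinsics" (3x3 intrinsics, pixels), "dist" ([k1, k2, p1, p2, k3] as OpenCV has them; the pictures are not rectified), "eye" and "attitude" of the camera in the world; the wrist camera has in their place "hand_eye" (4x4, takes a point from camera to tool coordinates, whose origin is the TCP and whose axes are the tool frame's). Camera axes: x right, y up, looking along -z (the intrinsics and any distortion apply to the point x, -y, -z); pixel columns grow to the right and rows downward; lengths in mm; the calibration is good to about 2 mm. A picture is of the moment at which its call begins: read the wrist's pose just before it. There is no depth.
- ctrl.finish_job(): hands the job in, once; it reports no verdict.
The state is a dict: "t": time; "joint_positions": joint angles; "dq": joint speeds; "tau": joint torques, N m; "position": TCP position; "ee_rot": TCP orientation; "wrist_force": force on the tool from outside, world axes, zero at the start; "moment": the same for the moment, N m; "finger_gap": opening from 0.0 (shut) to 1.0 (fully open).
Only numpy, scipy, OpenCV 4.12 (cv2) and the standard library are available. Lean on these libraries where they do the work, as an engineer would, in place of code of your own. Each camera call takes 0.05 s, during which the arm holds its last target.

## Working session

There is one attempt and no reset: what is moved stays moved. The work goes in short steps, Python scripts to look and compute and a tool call to move; the robot and the scene stay as the last step left them, time stands still between calls to the robot, and variables do not carry over. Pictures are saved under pics/ and viewed, and the job is handed in when it is done.

Besides the shell and the picture viewer there is one more tool, called after "Request:" by a JSON object that holds its "method" and its "body", one argument or row to a line. jog_arm: Moves the arm, as the interface text tells. Its arguments: {"type":"object","properties":{"commands":{"type":"array","items":{"type":"array"}},"grip_force":{"type":"number"}},"required":["commands"]}

```bash
mkdir -p pics
cat > h.py <<'E'
import numpy as np, cv2
from scipy.spatial.transform import Rotation as R
from workcell import ctrl
E
python3 - <<'E'
from h import *
s=ctrl.state()
for k,v in s.items(): print(k,np.round(v,3))
import pickle
for n in ["scene","top","wrist"]:
    d=ctrl.get_image(n); cv2.imwrite(f"pics/{n}0.png",d["img"][:,:,::-1])
    pickle.dump(d,open(f"{n}0.pkl","wb"))
    for k,v in d.items():
        if k!="img": print(n,k,np.round(v,3).tolist())
E
```

```text
t 0.0
joint_positions [-1.346  0.494  1.346  0.     1.303 -0.096]
dq [ 0.001 -0.     0.001  0.002 -0.    -0.001]
tau [ 4.0000e-03 -8.8215e+01 -3.8387e+01  0.0000e+00  1.0000e-02  0.0000e+00]
position [ 196.403 -592.934  230.7  ]
ee_rot [-1.343  0.971 -0.97 ]
wrist_force [0.898 0.973 0.573]
moment [-0.016 -0.036  0.   ]
finger_gap 1.001
scene intrinsics [[480.718, 0.0, 326.201], [0.0, 480.718, 196.383], [0.0, 0.0, 1.0]]
scene dist [-0.132, 0.0, 0.0, 0.0, 0.0]
scene eye [728.177, 909.744, 1276.459]
scene attitude [0.104, 1.017, 2.714]
top intrinsics [[415.811, 0.0, 322.147], [0.0, 415.811, 198.141], [0.0, 0.0, 1.0]]
top dist [-0.025, 0.0, 0.0, 0.0, 0.0]
top eye [310.163, -55.468, 1276.828]
top attitude [0.141, -0.105, -1.561]
wrist intrinsics [[325.02, 0.0, 314.87], [0.0, 325.02, 197.564], [0.0, 0.0, 1.0]]
wrist dist [0.019, 0.0, 0.0, 0.0, 0.0]
wrist hand_eye [[1.0, -0.001, 0.0, 0.312], [0.0, 0.313, -0.95, -142.29], [0.0, 0.95, 0.313, 80.314], [0.0, 0.0, 0.0, 1.0]]
```

View pics/scene0.png

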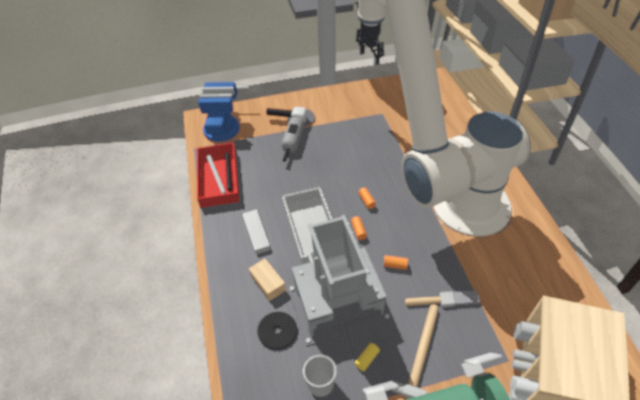

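View pics/top0.png

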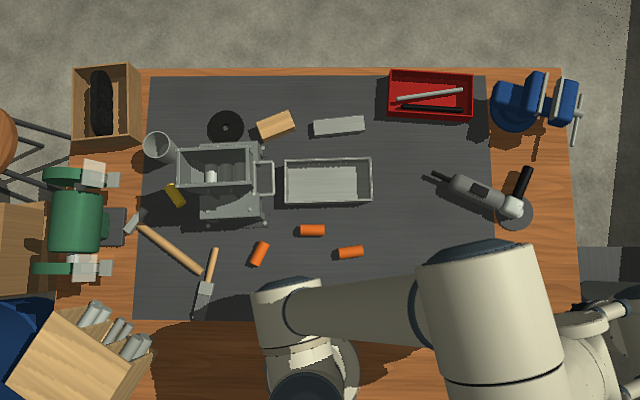

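View pics/wrist0.png

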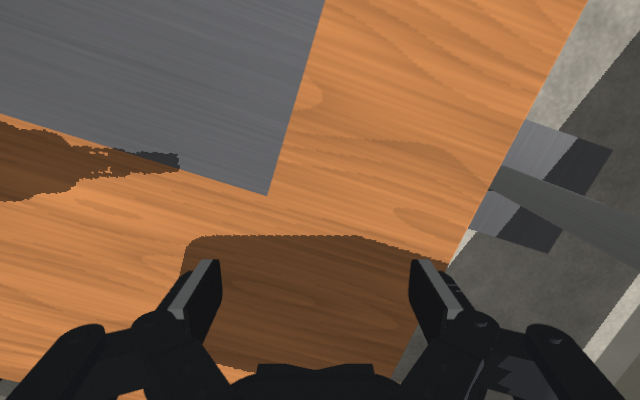

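Top view shows the hopper (~220,185), the tray to its right (~328,180), bow handle (~264,178); orange and yellow bars are look-alikes. Let me crop closely.

```bash
cat >> h.py <<'E'
import pickle
def ray(d,uv,T=None):
    uv=np.asarray(uv,float).reshape(-1,1,2)
    n=cv2.undistortPoints(uv,d["intrinsics"],np.array(d["dist"])).reshape(-1,2)
    c=np.c_[n[:,0],-n[:,1],-np.ones(len(n))]
    if "eye" in d: Rm=R.from_rotvec(d["attitude"]).as_matrix(); e=np.array(d["eye"])
    else:
        Rt=R.from_rotvec(T["ee_rot"]).as_matrix(); H=np.array(d["hand_eye"])
        Rm=Rt@H[:3,:3]; e=Rt@H[:3,3]+np.array(T["position"])
    return e,c@Rm.T
def plane(d,uv,z,T=None):
    e,v=ray(d,uv,T); return e+v*((z-e[2])/v[:,2])[:,None]
def proj(d,P,T=None):
    P=np.asarray(P,float).reshape(-1,3)
    if "eye" in d: Rm=R.from_rotvec(d["attitude"]).as_matrix(); e=np.array(d["eye"])
    else:
        Rt=R.from_rotvec(T["ee_rot"]).as_matrix(); H=np.array(d["hand_eye"])
        Rm=Rt@H[:3,:3]; e=Rt@H[:3,3]+np.array(T["position"])
    c=(P-e)@Rm; c=c*[1,-1,-1]
    return cv2.projectPoints(c,np.zeros(3),np.zeros(3),d["intrinsics"],np.array(d["dist"]))[0].reshape(-1,2)
def tri(d1,u1,d2,u2,T1=None,T2=None):
    e1,v1=ray(d1,u1,T1); e2,v2=ray(d2,u2,T2); out=[]
    for a,b in zip(v1,v2):
        s=np.linalg.lstsq(np.c_[a,-b],e2-e1,rcond=None)[0]
        p,q=e1+a*s[0],e2+b*s[1]; out.append(np.r_[(p+q)/2,np.linalg.norm(p-q)])
    return np.array(out)
def load(n): return pickle.load(open(n+".pkl","rb"))
def crop(d,x0,y0,x1,y1,k,fn):
    im=cv2.resize(d["img"][y0:y1,x0:x1,::-1],None,fx=k,fy=k,interpolation=cv2.INTER_CUBIC)
    for x in range((x0+9)//10*10,x1,10):
        cv2.line(im,((x-x0)*k,0),((x-x0)*k,4 if x%50 else 12),(0,255,255),1)
        if x%50==0: cv2.putText(im,str(x),((x-x0)*k,24),0,.4,(0,255,255),1)
    for y in range((y0+9)//10*10,y1,10):
        cv2.line(im,(0,(y-y0)*k),(4 if y%50 else 12,(y-y0)*k),(0,255,255),1)
        if y%50==0: cv2.putText(im,str(y),(14,(y-y0)*k+4),0,.4,(0,255,255),1)
    cv2.imwrite(fn,im)
E
python3 - <<'E'
from h import *
crop(load("top0"),165,125,385,240,3,"pics/c1.png")
crop(load("scene0"),230,170,400,350,3,"pics/c2.png")
t=load("top0")
print(plane(t,[[285,160],[370,157],[372,203],[288,207]],50))
E
```

```text
[[ 621.25667901   87.13054419   50.        ]
 [ 631.2408822  -170.73843297   50.        ]
 [ 490.43202182 -175.24624575   50.        ]
 [ 477.16946691   74.95156983   50.        ]]
```

View pics/c1.png

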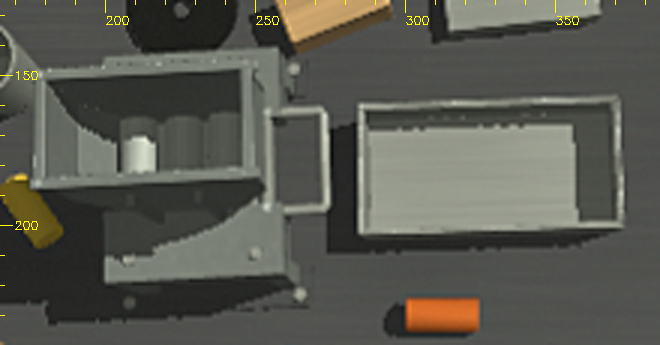

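View pics/c2.png

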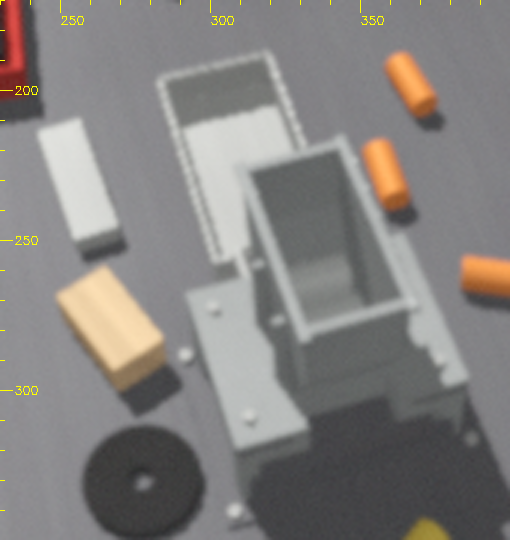

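Run:
```python
from h import *
t=load("top0"); s=load("scene0")
ct=np.array([[250,66],[265,178],[32,187],[38,72]])/3+[165,125]
cs=np.array([[247,170],[343,140],[412,300],[303,335]])/3+[230,170]
print("rim tri",tri(t,ct,s,cs).round(1).tolist()); print("plane t",plane(t,ct,284).round(1).tolist()); print("plane s",plane(s,cs,284).round(1).tolist())
hb=np.array([[326,108],[328,210],[268,110],[272,212]])/3+[165,125]
print("handle",plane(t,hb,105).round(1).tolist())
tr=np.array([[360,104],[618,97],[623,228],[360,234]])/3+[165,125]
print("tray",plane(t,tr,50).round(1).tolist())
ts=np.array([[160,78],[268,54],[217,262]])/3+[230,170]
print("tray s",plane(s,ts,50).round(1).tolist())
print("tray tri",tri(t,tr[[1,2,0]],s,ts).round(1).tolist())
fr=np.array([[278,48],[292,285],[106,282]])/3+[165,125]
print("frame",plane(t,fr,118).round(1).tolist())
bl=np.array([[294,69],[300,294],[129,302]])/3+[165,125]
print("feet",plane(t,bl,5).round(1).tolist())
```

```text
rim tri [[593.6, 154.7, 276.6, 7.1], [501.3, 139.8, 269.5, 4.8], [493.2, 326.7, 285.7, 1.9], [588.4, 331.0, 280.9, 4.6]]
plane t [[594.9, 151.8, 284.0], [500.7, 136.1, 284.0], [492.6, 327.7, 284.0], [589.7, 329.0, 284.0]]
plane s [[591.6, 162.1, 284.0], [502.4, 152.0, 284.0], [493.7, 325.3, 284.0], [586.8, 333.9, 284.0]]
handle [[604.3, 113.7, 105.0], [504.2, 109.1, 105.0], [602.2, 170.0, 105.0], [502.0, 162.8, 105.0]]
tray [[622.3, 87.2, 50.0], [630.2, -173.8, 50.0], [496.5, -177.3, 50.0], [489.2, 84.2, 50.0]]
tray s [[624.3, -167.1, 50.0], [497.7, -170.1, 50.0], [616.1, 92.5, 50.0]]
tray tri [[627.4, -172.4, 46.7, 7.8], [496.9, -177.7, 41.9, 1.7], [619.3, 88.9, 47.6, 7.7]]
frame [[660.5, 160.0, 118.0], [430.7, 139.3, 118.0], [432.4, 315.4, 118.0]]
feet [[671.6, 163.2, 5.0], [433.2, 149.7, 5.0], [423.8, 326.5, 5.0]]
```

Run:
```python
from h import *
s=ctrl.state(); print(R.from_rotvec(s["ee_rot"]).as_matrix().round(3)); print(s['wrist_force'])
```

```text
[[ 0.314 -0.     0.949]
 [-0.949  0.001  0.314]
 [-0.001 -1.     0.   ]]
[-0.24647934 -0.67075816 -0.63174578]
```

```bash
cat >> h.py <<'E'
def frame(yaw,lean):
    """tool axes: z toward hopper +x (yaw deg in world) when lean=0; lean tilts fingers' pointing toward hopper +x"""
    a=np.radians(yaw); l=np.radians(lean)
    f=np.array([np.cos(a),np.sin(a),0]); u=np.array([0,0,1.])
    y=-u*np.cos(l)+f*np.sin(l); z=f*np.cos(l)+u*np.sin(l); x=np.cross(y,z)
    return np.c_[x,y,z]
def plan(p0,R0,p1,R1,n,grip):
    rv=R.from_matrix(R0.T@R1).as_rotvec(); st=np.degrees(rv)/n
    if n==0: return
    Rc=R0.copy();pc=np.array(p0,float);rows=[]
    for i in range(n):
        d=(np.array(p1)-pc)/(n-i)
        sh=np.round(Rc.T@d/1000,3); tu=np.round(st,1)
        rows.append([sh.tolist(),tu.tolist(),grip])
        pc=pc+Rc@(sh*1000); Rc=Rc@R.from_rotvec(np.radians(tu)).as_matrix()
    for r in rows: print(r)
    print("end",pc.round(1),np.degrees(np.linalg.norm(R.from_matrix(Rc.T@R1).as_rotvec())).round(2))
    return pc,Rc
def now():
    s=ctrl.state(); return np.array(s["position"]),R.from_rotvec(s["ee_rot"]).as_matrix()
E
python3 - <<'E'
from h import *
p,r=now()
plan(p,r,[555,40,300],frame(92.4,0),15,0)
E
```

```text
[[-0.033, -0.005, 0.036], [-0.0, -4.9, -0.0], 0]
[[-0.029, -0.005, 0.039], [-0.0, -4.9, -0.0], 0]
[[-0.026, -0.005, 0.041], [-0.0, -4.9, -0.0], 0]
[[-0.022, -0.004, 0.043], [-0.0, -4.9, -0.0], 0]
[[-0.019, -0.005, 0.045], [-0.0, -4.9, -0.0], 0]
[[-0.015, -0.004, 0.046], [-0.0, -4.9, -0.0], 0]
[[-0.011, -0.005, 0.047], [-0.0, -4.9, -0.0], 0]
[[-0.007, -0.004, 0.048], [-0.0, -4.9, -0.0], 0]
[[-0.002, -0.005, 0.048], [-0.0, -4.9, -0.0], 0]
[[0.002, -0.004, 0.049], [-0.0, -4.9, -0.0], 0]
[[0.006, -0.005, 0.048], [-0.0, -4.9, -0.0], 0]
[[0.01, -0.004, 0.047], [-0.0, -4.9, -0.0], 0]
[[0.014, -0.005, 0.047], [-0.0, -4.9, -0.0], 0]
[[0.018, -0.004, 0.045], [-0.0, -4.9, -0.0], 0]
[[0.021, -0.005, 0.044], [-0.0, -4.9, -0.0], 0]
end [555.   40.5 300.3] 0.58
```

Request:
{"method": "jog_arm", "body": {
  "commands": [
    [[-0.033,-0.005,0.036],[0,-4.9,0],0],
    [[-0.029,-0.005,0.039],[0,-4.9,0],0],
    [[-0.026,-0.005,0.041],[0,-4.9,0],0],
    [[-0.022,-0.004,0.043],[0,-4.9,0],0],
    [[-0.019,-0.005,0.045],[0,-4.9,0],0],
    [[-0.015,-0.004,0.046],[0,-4.9,0],0],
    [[-0.011,-0.005,0.047],[0,-4.9,0],0],
    [[-0.007,-0.004,0.048],[0,-4.9,0],0],
    [[-0.002,-0.005,0.048],[0,-4.9,0],0],
    [[0.002,-0.004,0.049],[0,-4.9,0],0]
  ]
}}

```text
t: 1.4
position: [436.2, -169.5, 277.5]
ee_rot: [-1.549, 0.308, -0.309]
wrist_force: [1.4, -0.6, 0.5]
finger_gap: 0.5
```

Request:
{"method": "jog_arm", "body": {
  "commands": [
    [[0.006,-0.005,0.048],[0,-4.9,0],0],
    [[0.01,-0.004,0.047],[0,-4.9,0],0],
    [[0.014,-0.005,0.047],[0,-4.9,0],0],
    [[0.018,-0.004,0.045],[0,-4.9,0],0],
    [[0.021,-0.005,0.044],[0,-4.9,0],0],
    [[0,0,0],[0,0,0],0],
    [[0,0,0],[0,0,0],0]
  ]
}}

```text
t: 2.28
position: [554.7, 40.1, 299.9]
ee_rot: [-1.571, -0.024, 0.026]
wrist_force: [-0.4, -0.4, 0.2]
finger_gap: 0.502
```

Run:
```python
from h import *
s=ctrl.state(); d=ctrl.get_image("wrist"); pickle.dump((d,s),open("w1.pkl","wb"))
print(s["t"],s["position"].round(1) if hasattr(s["position"],"round") else s["position"],np.round(s["joint_positions"],3),s["wrist_force"],s["finger_gap"])
print(R.from_rotvec(s["ee_rot"]).as_matrix().round(3))
crop(d,0,0,640,400,1,"pics/w1.png")
```

```text
2.275 [554.7  40.1 299.9] [-0.035  0.335  1.416 -0.     1.391 -0.067] [-0.41247728 -0.35736183  0.24445858] 0.5022567796750056
[[ 0.999 -0.001 -0.032]
 [ 0.032 -0.     0.999]
 [-0.001 -1.    -0.   ]]
```

View pics/w1.png

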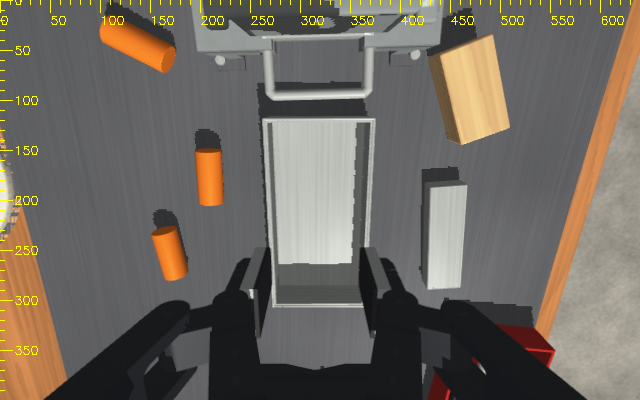

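Run:
```python
from h import *
d,s=load("w1")
crop(d,190,0,450,130,3,"pics/w1c.png")
crop(d,250,105,390,315,3,"pics/w1d.png")
```

```text
(no output)
```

View pics/w1c.png

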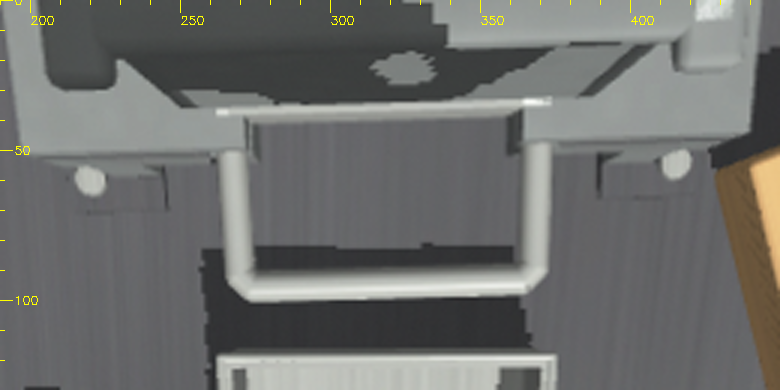

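View pics/w1d.png

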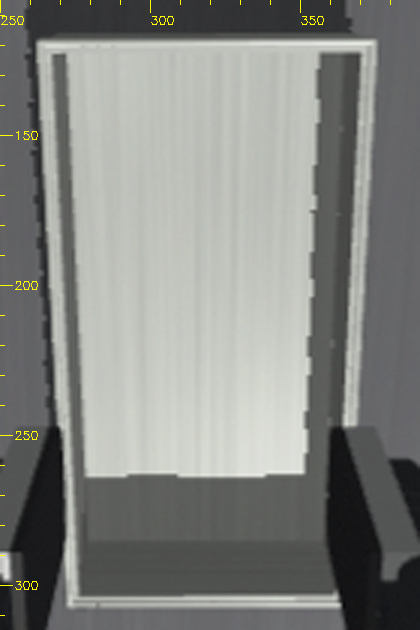

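Run:
```python
from h import *
d,s=load("w1"); t=load("top0")
q=plane(d,[[275,95.5],[365,93.5],[268,66.7],[369,66.7]],105,s); print("bar",q.round(1).tolist())
print("lip top",plane(d,[[270,36],[365,33.5]],118,s).round(1).tolist())
print("feet bolts",plane(d,[[220,60],[415,54]],6,s).round(1).tolist())
print("tray",plane(d,[[262.3,118.3],[375.3,118.3],[272.7,307.3]],50,s).round(1).tolist())
# heights: two views
print("tri bar corners", tri(d,[[269,97],[371,95]],t,[[274.0,195.5],[273.3,161]],s).round(1).tolist())
print("tri tray",tri(d,[[262.3,118.3],[375.3,118.3]],t,[[285,203],[285,159.7]],s).round(1).tolist())
```

```text
bar [[512.6, 114.0, 105.0], [601.4, 118.8, 105.0], [506.1, 140.2, 105.0], [603.2, 143.3, 105.0]]
lip top [[510.1, 165.0, 118.0], [595.3, 169.7, 118.0]]
feet bolts [[433.4, 151.6, 6.0], [673.2, 166.0, 6.0]]
tray [[491.1, 87.1, 50.0], [623.7, 91.3, 50.0], [501.1, -175.5, 50.0]]
tri bar corners [[504.9, 112.0, 91.4, 0.2], [610.5, 117.7, 82.6, 1.3]]
tri tray [[490.1, 85.8, 41.3, 1.4], [627.7, 89.7, 28.2, 0.1]]
```

Run:
```python
from h import *
p,r=now()
a=plan(p,r,[470,10,270],frame(93.1,0),3,0.6)
b=plan(*a,[567,-230,110],frame(93.1,25),6,0.6)
b=plan(*b,[567,-215,12],frame(93.1,25),3,0.6)
```

```text
[[-0.028, 0.01, -0.009], [0.0, -0.4, -0.0], 0.6]
[[-0.029, 0.01, -0.009], [0.0, -0.4, -0.0], 0.6]
[[-0.029, 0.01, -0.008], [0.0, -0.4, -0.0], 0.6]
end [469.5  10.4 270.1] 0.14
[[0.014, 0.027, -0.041], [4.2, -0.0, -0.0], 0.6]
[[0.014, 0.024, -0.043], [4.2, -0.0, -0.0], 0.6]
[[0.014, 0.02, -0.044], [4.2, -0.0, -0.0], 0.6]
[[0.014, 0.017, -0.046], [4.2, -0.0, -0.0], 0.6]
[[0.015, 0.014, -0.047], [4.2, -0.0, -0.0], 0.6]
[[0.014, 0.01, -0.047], [4.2, -0.0, -0.0], 0.6]
end [ 567. -230.  110.] 0.24
[[0.0, 0.032, -0.009], [-0.1, -0.0, 0.0], 0.6]
[[0.0, 0.032, -0.009], [-0.1, -0.0, 0.0], 0.6]
[[0.001, 0.031, -0.01], [-0.1, -0.0, 0.0], 0.6]
end [ 567.1 -215.1   12.1] 0.18
```

Request:
{"method": "jog_arm", "body": {
  "commands": [
    [[-0.028,0.01,-0.009],[0,-0.4,0],0.6],
    [[-0.029,0.01,-0.009],[0,-0.4,0],0.6],
    [[-0.029,0.01,-0.009],[0,-0.4,0],0.6],
    [[0,0,0],[0,0,0],0.6]
  ]
}}

```text
t: 2.82
position: [467.8, 8.8, 269.9]
ee_rot: [-1.57, -0.038, 0.041]
wrist_force: [0.2, -0.7, 1.1]
finger_gap: 0.798
```

Run:
```python
from h import *
s=ctrl.state(); d=ctrl.get_image("wrist"); pickle.dump((d,s),open("w2.pkl","wb"))
print(s["t"],s["position"].round(1))
crop(d,250,0,640,300,2,"pics/w2.png")
```

```text
2.825 [467.8   8.8 269.9]
```

View pics/w2.png

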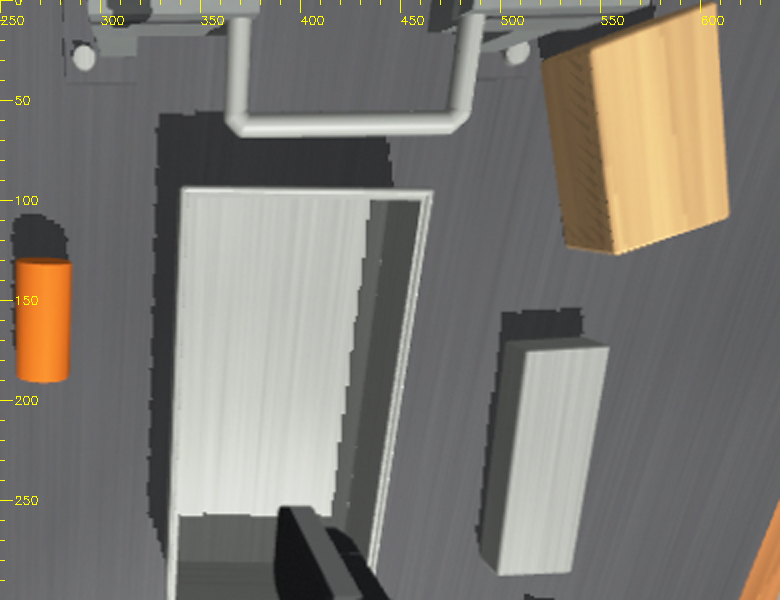

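Run:
```python
from h import *
d,s=load("w1"); e,q=load("w2")
print(tri(d,[[274,90],[364.7,87.3],[262.3,118.3],[375.3,118.3],[220,60],[415,54]],e,[[374,57.5],[476.5,57],[340.5,93.5],[466.5,95],[291.5,29],[508,26]],s,q).round(1).tolist())
print("bar w2",plane(e,[[374,62],[474,62.5]],105,q).round(1).tolist(),"tray",plane(e,[[340.5,93.5],[466.5,95]],50,q).round(1).tolist())
```

```text
[[512.4, 118.5, 109.0, 1.4], [600.8, 123.5, 105.9, 2.1], [490.7, 86.9, 47.7, 0.1], [623.7, 91.6, 49.7, 0.5], [434.0, 151.7, 8.3, 0.5], [672.7, 165.9, 7.7, 0.0]]
bar w2 [[513.7, 114.6, 105.0], [600.3, 118.2, 105.0]] tray [[490.5, 87.0, 50.0], [623.4, 91.8, 50.0]]
```

Request:
{"method": "jog_arm", "body": {
  "commands": [
    [[0.014,0.027,-0.041],[4.2,0,0],0.6],
    [[0.014,0.024,-0.043],[4.2,0,0],0.6],
    [[0.014,0.02,-0.044],[4.2,0,0],0.6],
    [[0.015,0.017,-0.046],[4.2,0,0],0.6],
    [[0.015,0.014,-0.047],[4.2,0,0],0.6],
    [[0.015,0.01,-0.047],[4.2,0,0],0.6],
    [[0,0,0],[0,0,0],0.6]
  ]
}}

```text
t: 3.75
position: [570.3, -234.0, 106.6]
ee_rot: [-1.129, -0.025, 0.045]
wrist_force: [0.1, 0.1, 0.1]
finger_gap: 0.797
```

Two wrist views agree: bow at z≈105–109, tray rim ≈48–50, matching the text. Descending behind the tray's near end.

Run:
```python
from h import *
p,r=now(); print(r.round(3))
a=plan(p,r,[566.5,-210,14],frame(93.1,25),3,0.6)
EE=1
```

```text
[[ 0.999 -0.023 -0.043]
 [ 0.049  0.427  0.903]
 [-0.002 -0.904  0.428]]
[[-0.001, 0.031, -0.006], [-0.1, -0.1, 0.0], 0.6]
[[-0.001, 0.032, -0.006], [-0.1, -0.1, 0.0], 0.6]
[[-0.0, 0.031, -0.006], [-0.1, -0.1, 0.0], 0.6]
end [ 566.9 -210.4   13.9] 0.06
```

Request:
{"method": "jog_arm", "body": {
  "commands": [
    [[-0.002,0.031,-0.006],[0,-0.2,0],0.6],
    [[-0.001,0.032,-0.006],[0,-0.1,0],0.6],
    [[-0.001,0.031,-0.006],[0,0,0],0.6],
    [[0,0,0],[0,0,0],0.6]
  ]
}}

```text
t: 4.25
position: [564.1, -205.6, 16.5]
ee_rot: [-1.129, -0.033, 0.052]
wrist_force: [-0.4, 0.8, 1.2]
finger_gap: 0.804
```

Run:
```python
from h import *
p,r=now(); s=ctrl.state();print(p,r.round(3),s['joint_positions'],s['wrist_force'])
d=ctrl.get_image("wrist"); pickle.dump((d,s),open("w3.pkl","wb"))
crop(d,0,0,640,400,1,"pics/w3.png")
# push dir
a=plan(p,r,[558.7+.5,35,14],r,16,0.6)
```

```text
[ 564.10618239 -205.58641698   16.50437046] [[ 0.998 -0.025 -0.052]
 [ 0.058  0.427  0.903]
 [-0.    -0.904  0.427]] [-0.63601584  0.84120865  1.41569119  0.35981463  1.20122856 -0.87905836] [-0.39209582  0.81805236  1.22488963]
[[0.001, 0.007, 0.014], [0.0, 0.0, 0.0], 0.6]
[[0.001, 0.007, 0.013], [0.0, 0.0, 0.0], 0.6]
[[0.001, 0.007, 0.014], [0.0, 0.0, 0.0], 0.6]
[[0.0, 0.006, 0.013], [0.0, 0.0, 0.0], 0.6]
[[0.001, 0.007, 0.014], [0.0, 0.0, 0.0], 0.6]
[[0.0, 0.006, 0.013], [0.0, 0.0, 0.0], 0.6]
[[0.001, 0.007, 0.014], [0.0, 0.0, 0.0], 0.6]
[[0.0, 0.006, 0.013], [0.0, 0.0, 0.0], 0.6]
[[0.001, 0.007, 0.014], [0.0, 0.0, 0.0], 0.6]
[[0.0, 0.006, 0.013], [0.0, 0.0, 0.0], 0.6]
[[0.001, 0.007, 0.014], [0.0, 0.0, 0.0], 0.6]
[[0.0, 0.006, 0.013], [0.0, 0.0, 0.0], 0.6]
[[0.001, 0.007, 0.014], [0.0, 0.0, 0.0], 0.6]
[[0.0, 0.006, 0.013], [0.0, 0.0, 0.0], 0.6]
[[0.001, 0.007, 0.014], [0.0, 0.0, 0.0], 0.6]
[[0.0, 0.006, 0.013], [0.0, 0.0, 0.0], 0.6]
end [559.1  34.7  13.9] 0.0
```

View pics/w3.png

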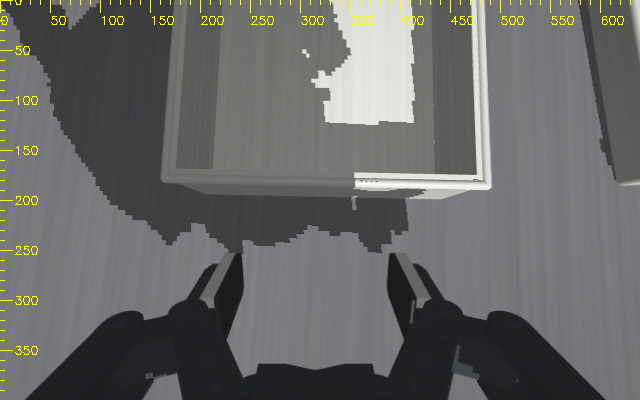

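Request:
{"method": "jog_arm", "body": {
  "commands": [
    [[0.003,0.005,0.008],[0,0,0],0.6],
    [[0,0.003,0.007],[0,0,0],0.6],
    [[0,0.005,0.009],[0,0,0],0.6],
    [[0,0.006,0.012],[0,0,0],0.6],
    [[0,0.006,0.014],[0,0,0],0.6],
    [[0,0.007,0.014],[0,0,0],0.6],
    [[0,0.006,0.014],[0,0,0],0.6],
    [[0,0.007,0.014],[0,0,0],0.6]
  ]
}}

```text
t: 5.3
position: [562.2, -103.9, 16.2]
ee_rot: [-1.132, -0.035, 0.049]
wrist_force: [0.4, -9.8, 6.3]
finger_gap: 0.803
```

Run:
```python
from h import *
p,r=now(); s=ctrl.state();print(p,s['wrist_force'],s['dq'])
d=ctrl.get_image("wrist"); pickle.dump((d,s),open("w4.pkl","wb"))
crop(d,0,0,640,400,1,"pics/w4.png")
```

```text
[ 562.2088977  -103.92802599   16.20254006] [ 0.4230159  -9.84415359  6.2953687 ] [ 0.16871661 -0.04649827  0.14959483  0.08416233 -0.15429946  0.07383574]
```

View pics/w4.png

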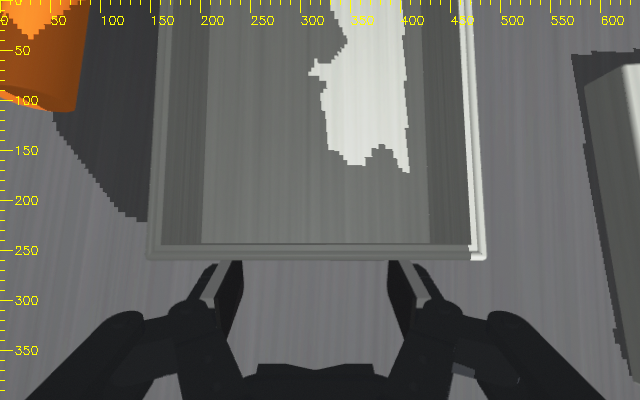

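Request:
{"method": "jog_arm", "body": {
  "commands": [
    [[0,0.006,0.014],[0,0,0],0.6],
    [[0,0.007,0.014],[0,0,0],0.6],
    [[0,0.006,0.014],[0,0,0],0.6],
    [[0,0.007,0.014],[0,0,0],0.6],
    [[0,0.006,0.014],[0,0,0],0.6],
    [[0,0.007,0.014],[0,0,0],0.6],
    [[0,0.006,0.014],[0,0,0],0.6],
    [[0,0.007,0.014],[0,0,0],0.6],
    [[0,0.004,0.008],[0,0,0],0.6],
    [[0,0.002,0.004],[0,0,0],0.6]
  ]
}}

```text
t: 6.6
position: [554.3, 33.0, 16.5]
ee_rot: [-1.131, -0.035, 0.05]
wrist_force: [0.1, -9.9, 6.4]
finger_gap: 0.804
```

Run:
```python
from h import *
p,r=now(); s=ctrl.state();print(p,s['wrist_force'],s['dq'])
d=ctrl.get_image("wrist"); pickle.dump((d,s),open("w5.pkl","wb"))
crop(d,0,0,640,400,1,"pics/w5.png")
```

```text
[554.27361694  32.97752913  16.50833761] [ 0.05801195 -9.93529539  6.42145037] [ 0.05010668 -0.00559631  0.01735231  0.022689   -0.03395628  0.02730839]
```

View pics/w5.png

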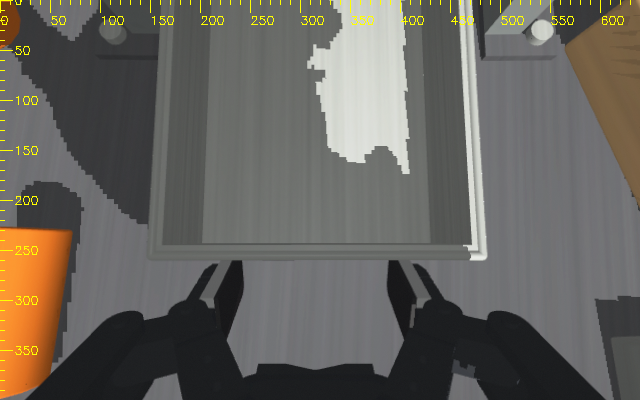

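Run:
```python
from h import *
d,s=load("w5")
print(plane(d,[[149,260],[486,260]],50,s).round(1).tolist())
print("bolts",plane(d,[[112,34],[542,30]],7,s).round(1).tolist())
```

```text
[[489.6, 32.2, 50.0], [620.7, 39.9, 50.0]]
bolts [[433.3, 151.4, 7.0], [674.6, 168.1, 7.0]]
```

Request:
{"method": "jog_arm", "body": {
  "commands": [
    [[0,0.002,0.004],[0,0,0],0.6],
    [[0.001,0.002,0.004],[0,0,0],0.6],
    [[0.001,0.002,0.004],[0,0,0],0.6],
    [[0,0.002,0.004],[0,0,0],0.6],
    [[0,0.001,0.002],[0,0,0],0.6],
    [[0,0,0],[0,0,0],0.6]
  ]
}}

```text
t: 7.4
position: [555.2, 52.9, 16.1]
ee_rot: [-1.131, -0.035, 0.05]
wrist_force: [0.6, -5.8, 5.6]
finger_gap: 0.799
```

Request:
{"method": "jog_arm", "body": {
  "commands": [
    [[0,0.001,0.002],[0,0,0],0.6],
    [[0,0,0],[0,0,0],0.6]
  ]
}}

```text
t: 7.65
position: [555.1, 55.0, 16.1]
ee_rot: [-1.131, -0.035, 0.049]
wrist_force: [0.4, -7.4, 6.6]
finger_gap: 0.802
```

Request:
{"method": "jog_arm", "body": {
  "commands": [
    [[0,0.001,0.002],[0,0,0],0.6],
    [[0,0,0],[0,0,0],0.6]
  ]
}}

```text
t: 7.9
position: [555.1, 57.0, 16.0]
ee_rot: [-1.131, -0.036, 0.049]
wrist_force: [0.3, -11.4, 8.1]
finger_gap: 0.798
```

Request:
{"method": "jog_arm", "body": {
  "commands": [
    [[0,0.001,0.002],[0,0,0],0.6],
    [[0,0,0],[0,0,0],0.6]
  ]
}}

```text
t: 8.15
position: [555.3, 57.4, 16.0]
ee_rot: [-1.134, -0.037, 0.049]
wrist_force: [-5.6, -32.5, 15.1]
finger_gap: 0.806
```

Request:
{"method": "jog_arm", "body": {
  "commands": [
    [[0,0.001,0.002],[0,0,0],0.6],
    [[0,0,0],[0,0,0],0.6]
  ]
}}

```text
t: 8.4
position: [555.4, 57.7, 16.0]
ee_rot: [-1.137, -0.038, 0.048]
wrist_force: [-11.5, -54.8, 23.2]
finger_gap: 0.804
```

Tray is against the stop (force jumps to 55 N with no further motion). Backing off.

Request:
{"method": "jog_arm", "body": {
  "commands": [
    [[0,-0.002,-0.006],[0,0,0],0.4],
    [[0,-0.008,-0.018],[0,0,0],0],
    [[0,-0.02,-0.03],[0,0,0],-1],
    [[0,-0.04,-0.02],[0,0,0],-1],
    [[0,-0.05,0],[0,0,0],-1],
    [[0,0,0],[0,0,0],-1]
  ]
}}

```text
t: 9.15
position: [562.6, -58.8, 95.1]
ee_rot: [-1.132, -0.037, 0.046]
wrist_force: [0.4, 0.4, -1.0]
finger_gap: 0.003
```

Run:
```python
from h import *
p,r=now(); s=ctrl.state();print(p,s['wrist_force'],r.round(3))
d=ctrl.get_image("wrist"); pickle.dump((d,s),open("w6.pkl","wb"))
crop(d,0,0,640,400,1,"pics/w6.png")
t=ctrl.get_image("top"); pickle.dump(t,open("top1.pkl","wb")); crop(t,165,125,385,240,3,"pics/t1.png")
```

```text
[562.55863368 -58.81282502  95.11840566] [ 0.37068616  0.36737465 -0.96596279] [[ 0.998 -0.018 -0.053]
 [ 0.056  0.424  0.904]
 [ 0.006 -0.906  0.424]]
```

View pics/w6.png

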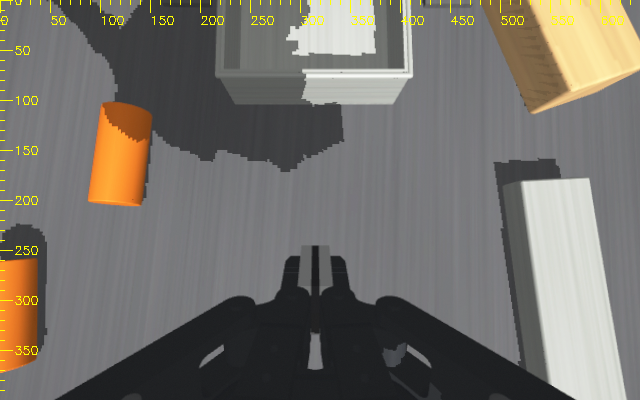

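View pics/t1.png

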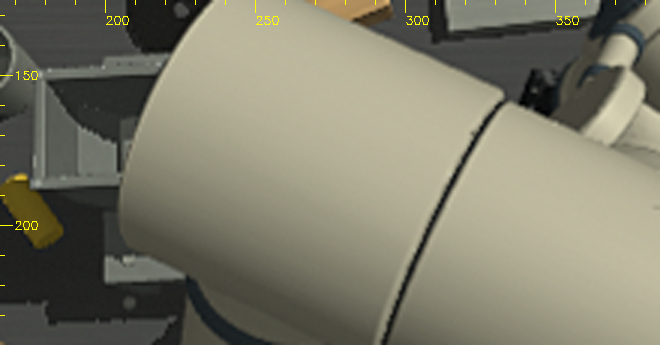

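Run:
```python
from h import *
d,s=load("w6")
print(plane(d,[[216,77],[412,75.5]],50,s).round(1).tolist())
# insert plan: lean 38
H=np.array([549,241.5,0]); f=np.array([np.cos(np.radians(93.1)),np.sin(np.radians(93.1)),0])
p,r=now(); F=frame(93.1,40)
loop=H+f*-98; loop[2]=105; print("loop",loop)
tip=loop.copy()+f*(15)+[0,0,-18]   # TCP target inserted
pre=tip-F[:,1]*75
print("tip",tip,"pre",pre)
a=plan(p,r,pre,F,6,-1)
b=plan(*a,tip,F,4,-1)
print(F.round(3))
```

```text
[[490.0, 55.8, 50.0], [621.4, 64.6, 50.0]]
loop [554.29972367 143.64340631 105.        ]
tip [553.48854148 158.62145636  87.        ] pre [556.0956308  110.4829314  144.45333323]
[[0.001, 0.004, 0.029], [2.5, 0.0, 0.0], -1]
[[0.001, 0.005, 0.029], [2.5, 0.0, 0.0], -1]
[[0.001, 0.007, 0.028], [2.5, 0.0, 0.0], -1]
[[0.001, 0.008, 0.028], [2.5, 0.0, 0.0], -1]
[[0.0, 0.009, 0.028], [2.5, 0.0, 0.0], -1]
[[0.001, 0.01, 0.027], [2.5, 0.0, 0.0], -1]
end [556.1 110.4 144.3] 0.3
[[-0.0, 0.019, -0.0], [-0.1, 0.1, -0.0], -1]
[[-0.0, 0.019, -0.0], [-0.1, 0.1, -0.0], -1]
[[-0.0, 0.018, 0.0], [-0.1, 0.1, -0.0], -1]
[[-0.0, 0.019, 0.0], [-0.1, 0.1, -0.0], -1]
end [553.5 158.6  86.9] 0.26
[[ 0.999 -0.035 -0.041]
 [ 0.054  0.642  0.765]
 [ 0.    -0.766  0.643]]
```

Run:
```python
from h import *
H=np.array([549,241.5,0]); f=np.array([np.cos(np.radians(93.1)),np.sin(np.radians(93.1)),0])
p,r=now(); F=frame(93.1,40)
tip=H+f*-90.4+[0,0,96]
pre=tip-F[:,1]*70
print("tip",tip,"pre",pre)
a=plan(p,r,pre,F,7,-1)
```

```text
tip [553.88872469 151.232285    96.        ] pre [556.32200806 106.30299504 149.62311102]
[[0.001, 0.003, 0.025], [2.1, 0.0, 0.0], -1]
[[0.001, 0.003, 0.024], [2.1, 0.0, 0.0], -1]
[[0.001, 0.004, 0.024], [2.1, 0.0, 0.0], -1]
[[0.0, 0.005, 0.024], [2.1, 0.0, 0.0], -1]
[[0.001, 0.006, 0.024], [2.1, 0.0, 0.0], -1]
[[0.0, 0.007, 0.024], [2.1, 0.0, 0.0], -1]
[[0.001, 0.009, 0.023], [2.1, 0.0, 0.0], -1]
end [556.3 106.5 149.1] 0.23
```

Request:
{"method": "jog_arm", "body": {
  "commands": [
    [[0.001,0.002,0.025],[2.1,0,0],-1],
    [[0.001,0.003,0.024],[2.1,0,0],-1],
    [[0.001,0.004,0.024],[2.1,0,0],-1],
    [[0,0.005,0.024],[2.1,0,0],-1],
    [[0.001,0.006,0.024],[2.1,0,0],-1],
    [[0,0.007,0.024],[2.1,0,0],-1],
    [[0.001,0.009,0.023],[2.1,0,0],-1],
    [[0,0,0],[0,0,0],-1]
  ]
}}

```text
t: 10.25
position: [555.9, 108.1, 150.3]
ee_rot: [-0.873, -0.027, 0.055]
wrist_force: [0.1, -0.6, -0.6]
finger_gap: 0.001
```

Run:
```python
from h import *
p,r=now(); s=ctrl.state();print(p,s['wrist_force'],r.round(3),np.round(s['joint_positions'],2))
d=ctrl.get_image("wrist"); pickle.dump((d,s),open("w7.pkl","wb"))
crop(d,0,0,640,400,1,"pics/w7.png")
q=ctrl.get_image("scene"); pickle.dump(q,open("scene1.pkl","wb")); crop(q,230,120,430,330,3,"pics/s1.png")
```

```text
[555.90518696 108.13664318 150.25098035] [ 0.08880779 -0.55915407 -0.62258331] [[ 0.998 -0.037 -0.047]
 [ 0.059  0.642  0.765]
 [ 0.002 -0.766  0.643]] [-0.29  0.63  1.62  0.69  1.25 -0.69]
```

View pics/w7.png

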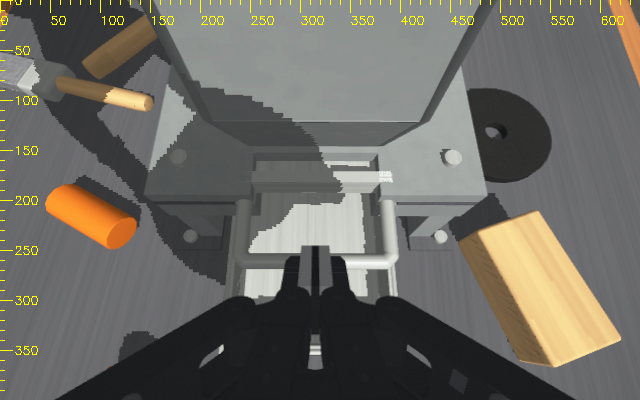

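View pics/s1.png

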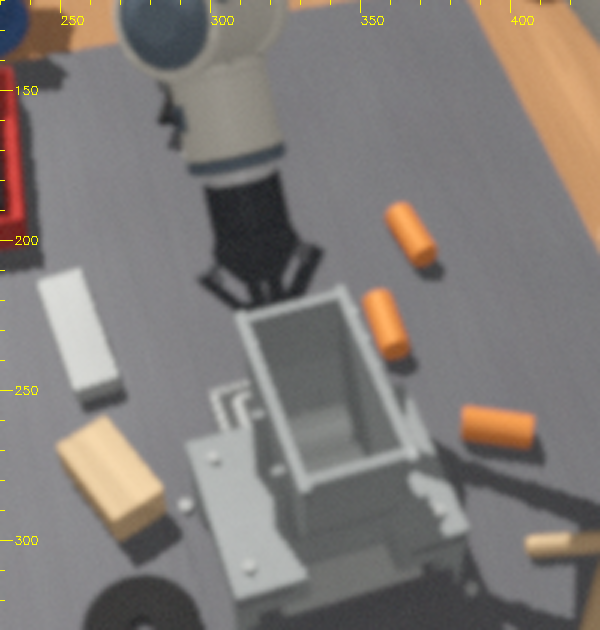

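Run:
```python
from h import *
d,s=load("w7")
crop(d,220,130,420,310,4,"pics/w7c.png")
H=np.array([549,241.5,0]); f=np.array([np.cos(np.radians(93.1)),np.sin(np.radians(93.1)),0])
P=[H+f*-125+[0,0,105],H+f*-76+[0,0,118],H+f*-76+[0,0,100],H+f*-90.4+[0,0,96]]
print(proj(d,P,s).round(1).tolist())
print(plane(d,[[262,261],[375,258]],105,s))
```

```text
[[315.4, 261.2], [315.8, 182.0], [315.7, 192.7], [315.6, 213.9]]
[[522.08999446 114.79656095 105.        ]
 [593.37411984 120.98300037 105.        ]]
```

View pics/w7c.png

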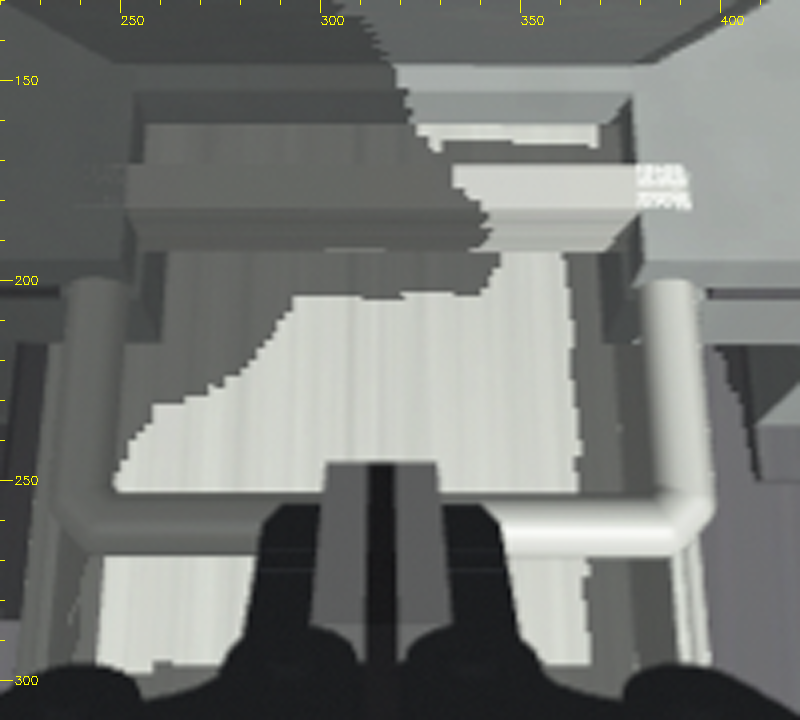

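The projected bow and lip (rows 261, 182/192) match the picture; tips are centred on the loop. Inserting.

Run:
```python
from h import *
p,r=now()
a=plan(p,r,[553.7,151.2,96],r,5,-1)
```

```text
[[-0.0, 0.014, -0.0], [0.0, 0.0, 0.0], -1]
[[-0.0, 0.014, -0.0], [0.0, 0.0, 0.0], -1]
[[-0.0, 0.014, -0.0], [0.0, 0.0, 0.0], -1]
[[-0.0, 0.014, -0.0], [0.0, 0.0, 0.0], -1]
[[-0.0, 0.014, -0.0], [0.0, 0.0, 0.0], -1]
end [553.8 151.4  96.2] 0.0
```

Request:
{"method": "jog_arm", "body": {
  "commands": [
    [[0,0.018,-0.001],[0,0,0],-1],
    [[0,0.018,0],[0,0,0],-1],
    [[0,0.016,0],[0,0,0],-1],
    [[0,0.012,0],[0,0,0],-1],
    [[0,0.006,0],[0,0,0],-1],
    [[0,0,0],[0,0,0],-1]
  ]
}}

```text
t: 11.1
position: [554.0, 150.6, 95.4]
ee_rot: [-0.874, -0.027, 0.053]
wrist_force: [-0.4, -1.2, -1.0]
finger_gap: 0.005
```

Run:
```python
from h import *
p,r=now(); s=ctrl.state();print(p,s['wrist_force'])
d=ctrl.get_image("wrist"); pickle.dump((d,s),open("w8.pkl","wb"))
crop(d,200,100,440,320,3,"pics/w8.png")
```

```text
[553.98168709 150.58753811  95.43105726] [-0.36175103 -1.16376715 -0.96473812]
```

View pics/w8.png

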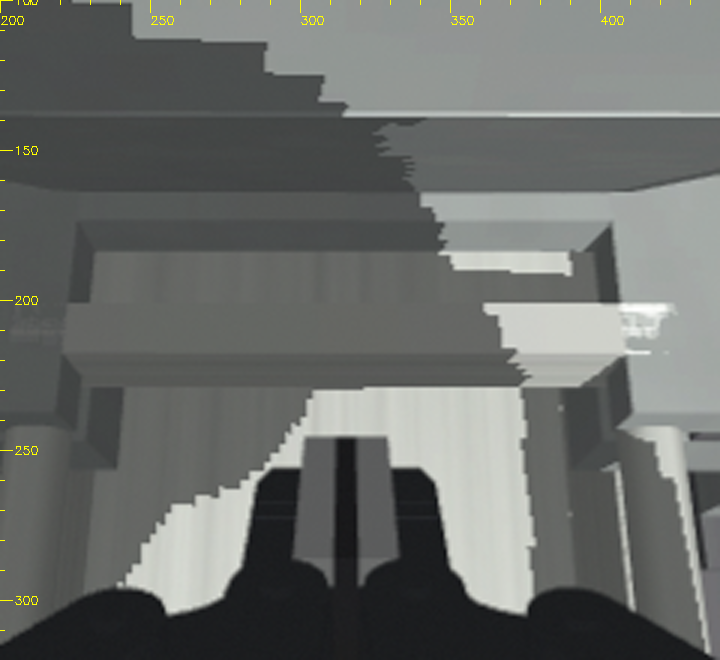

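Request:
{"method": "jog_arm", "body": {
  "commands": [
    [[0,-0.004,-0.005],[0,0,0],-1],
    [[0,-0.004,-0.005],[0,0,0],-1],
    [[0,-0.004,-0.005],[0,0,0],-1]
  ]
}}

```text
t: 11.52
position: [555.2, 131.1, 95.8]
ee_rot: [-0.873, -0.027, 0.053]
wrist_force: [0.1, 9.4, 2.8]
finger_gap: 0.0
```

Request:
{"method": "jog_arm", "body": {
  "commands": [
    [[0,-0.004,-0.005],[0,0,0],-1],
    [[0,-0.005,-0.006],[0,0,0],-1],
    [[0,-0.005,-0.006],[0,0,0],-1]
  ]
}}

```text
t: 11.9
position: [556.5, 109.1, 95.8]
ee_rot: [-0.873, -0.027, 0.052]
wrist_force: [0.9, 8.4, 3.8]
finger_gap: 0.003
```

Request:
{"method": "jog_arm", "body": {
  "commands": [
    [[0,-0.007,-0.008],[0,0,0],-1],
    [[0,-0.007,-0.008],[0,0,0],-1],
    [[0,-0.007,-0.008],[0,0,0],-1],
    [[0,-0.005,-0.006],[0,0,0],-1],
    [[0,-0.004,-0.005],[0,0,0],-1],
    [[0,0,0],[0,0,0],-1]
  ]
}}

```text
t: 12.65
position: [559.2, 62.4, 96.0]
ee_rot: [-0.874, -0.027, 0.052]
wrist_force: [-0.0, 0.7, 0.9]
finger_gap: 0.003
```

Request:
{"method": "jog_arm", "body": {
  "commands": [
    [[0,-0.001,-0.002],[0,0,0],-1],
    [[0,0,0],[0,0,0],-1]
  ]
}}

```text
t: 12.9
position: [559.4, 60.9, 95.8]
ee_rot: [-0.873, -0.028, 0.052]
wrist_force: [-1.1, 1.1, 9.7]
finger_gap: -0.003
```

Request:
{"method": "jog_arm", "body": {
  "commands": [
    [[0,-0.001,-0.001],[0,0,0],-1],
    [[0,0,0],[0,0,0],-1]
  ]
}}

```text
t: 13.15
position: [559.4, 59.5, 95.8]
ee_rot: [-0.874, -0.028, 0.052]
wrist_force: [-1.1, 1.4, 7.2]
finger_gap: 0.002
```

Run:
```python
from h import *
p,r=now(); s=ctrl.state();print(p,s['wrist_force'])
d=ctrl.get_image("wrist"); pickle.dump((d,s),open("w9.pkl","wb"))
crop(d,0,0,640,400,1,"pics/w9.png")
q=ctrl.get_image("scene"); pickle.dump(q,open("scene2.pkl","wb")); crop(q,270,200,400,330,4,"pics/s2.png")
```

```text
[559.44754811  59.46053571  95.81949071] [-1.11871018  1.44991078  7.15659845]
```

View pics/w9.png

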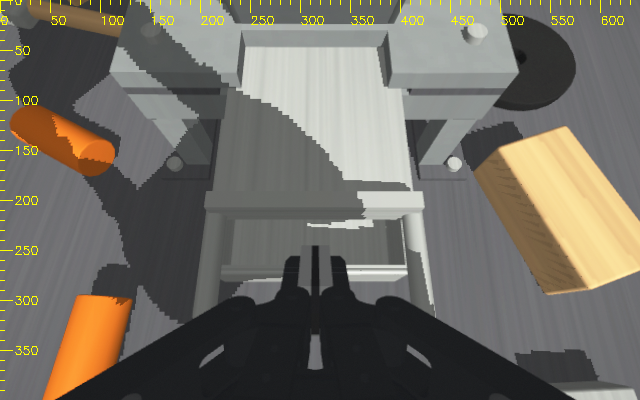

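View pics/s2.png

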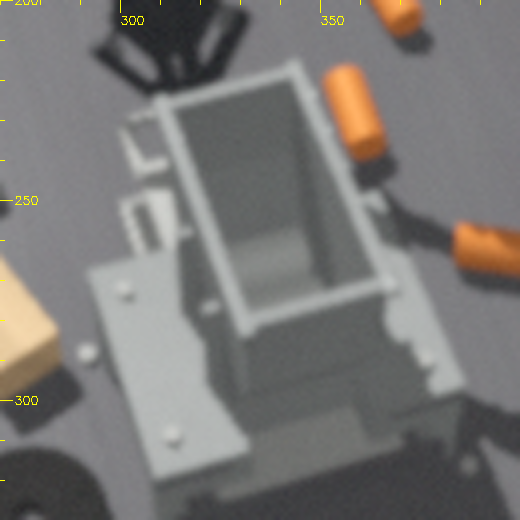

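Run:
```python
from h import *
d,s=load("w9")
crop(d,190,170,450,300,3,"pics/w9c.png")
H=np.array([549,241.5,0]); f=np.array([np.cos(np.radians(93.1)),np.sin(np.radians(93.1)),0])
for o in (70,75,80,85,90,95): print(o,proj(d,[H+f*(-76-o)+[0,0,118],H+f*(-125-o)+[0,0,105]],s).round(1).tolist())
```

```text
70 [[314.0, 175.0], [313.5, 285.4]]
75 [[314.0, 184.7], [313.5, 296.9]]
80 [[313.9, 194.7], [313.4, 308.8]]
85 [[313.9, 204.8], [313.3, 321.0]]
90 [[313.8, 215.3], [313.3, 333.6]]
95 [[313.8, 226.0], [313.2, 346.5]]
```

View pics/w9c.png

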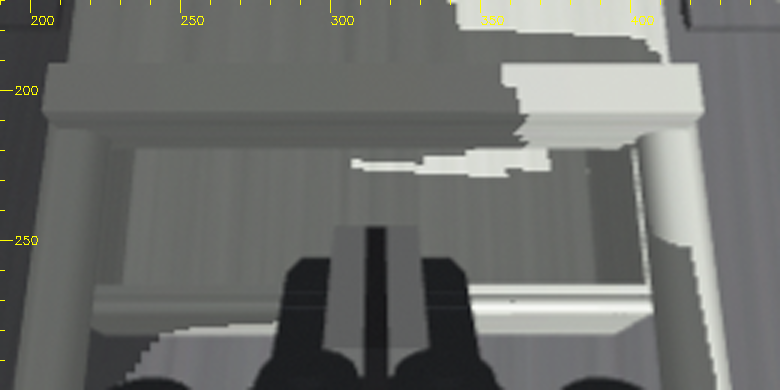

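Request:
{"method": "jog_arm", "body": {
  "commands": [
    [[0,-0.001,-0.002],[0,0,0],-1],
    [[0,-0.001,-0.001],[0,0,0],-1],
    [[0,0,0],[0,0,0],-1]
  ]
}}

```text
t: 13.62
position: [559.7, 56.1, 95.7]
ee_rot: [-0.873, -0.028, 0.052]
wrist_force: [-1.8, 3.0, 11.8]
finger_gap: -0.003
```

Request:
{"method": "jog_arm", "body": {
  "commands": [
    [[0,-0.001,-0.002],[0,0,0],-1],
    [[0,0,0],[0,0,0],-1]
  ]
}}

```text
t: 13.88
position: [559.8, 54.1, 95.6]
ee_rot: [-0.873, -0.028, 0.052]
wrist_force: [-2.5, 4.6, 17.9]
finger_gap: -0.003
```

Run:
```python
from h import *
p,r=now(); s=ctrl.state();print(p,s['wrist_force'])
d=ctrl.get_image("wrist"); pickle.dump((d,s),open("w10.pkl","wb"))
crop(d,190,170,450,300,3,"pics/w10c.png")
H=np.array([549,241.5,0]); f=np.array([np.cos(np.radians(93.1)),np.sin(np.radians(93.1)),0])
for o in (85,90,95): print(o,proj(d,[H+f*(-76-o)+[0,0,118]],s).round(1).tolist())
q=ctrl.get_image("scene"); crop(q,270,200,400,330,4,"pics/s3.png")
```

```text
[559.77739295  54.09812849  95.5727947 ] [-2.45543484  4.557195   17.94849166]
85 [[313.9, 193.7]]
90 [[313.8, 203.9]]
95 [[313.8, 214.3]]
```

View pics/w10c.png

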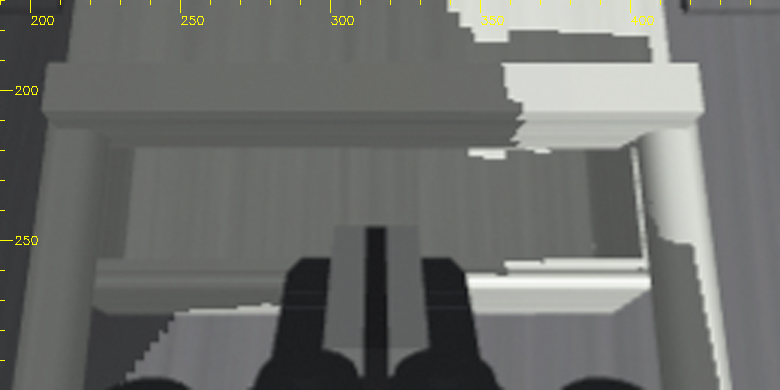

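View pics/s3.png

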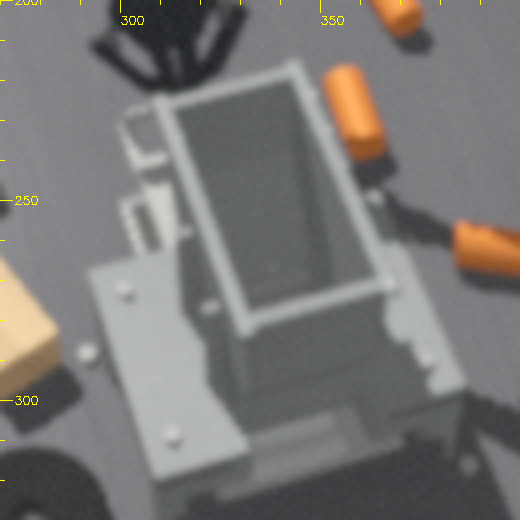

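Request:
{"method": "jog_arm", "body": {
  "commands": [
    [[0,-0.002,-0.0005],[0,0,0],-1],
    [[0,0,0],[0,0,0],-1],
    [[0,0,0],[0,0,0],-1]
  ]
}}

```text
t: 14.35
position: [559.8, 52.1, 95.9]
ee_rot: [-0.874, -0.028, 0.053]
wrist_force: [-1.6, 1.8, 7.2]
finger_gap: -0.001
```

Run:
```python
from h import *
p,r=now(); s=ctrl.state();print(p,s['wrist_force'])
d=ctrl.get_image("top"); pickle.dump(d,open("top2.pkl","wb")); crop(d,150,100,400,260,3,"pics/t2.png")
q=ctrl.get_image("wrist"); crop(q,190,170,450,300,3,"pics/w11c.png")
q=ctrl.get_image("scene"); crop(q,300,205,370,290,7,"pics/s4.png")
```

```text
[559.82566988  52.12922082  95.89371715] [-1.63730153  1.79025453  7.24464649]
```

View pics/t2.png

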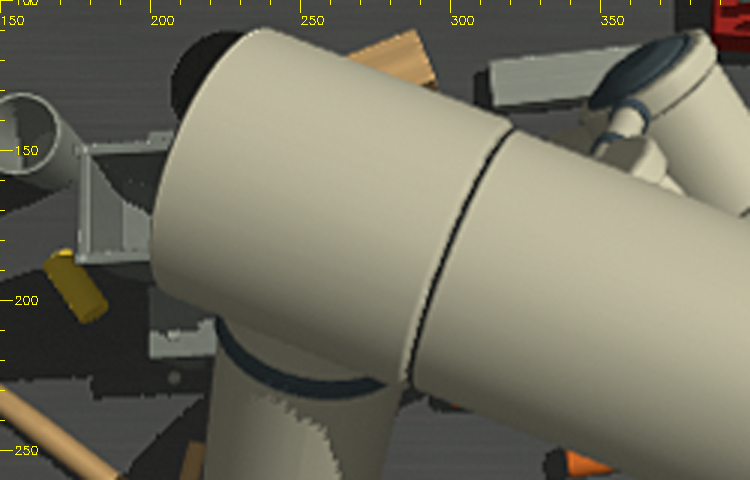

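View pics/s4.png

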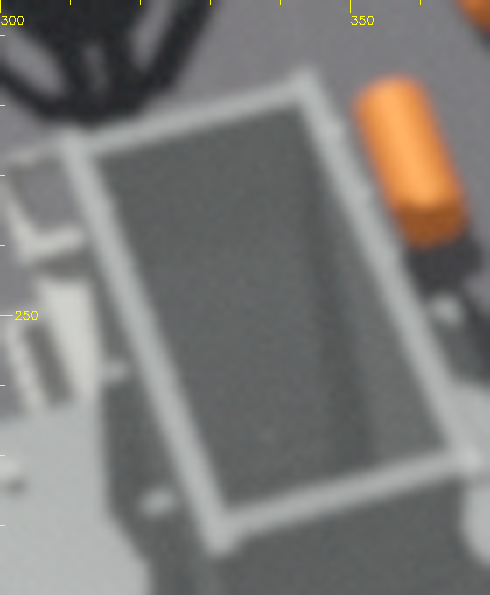

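View pics/w11c.png

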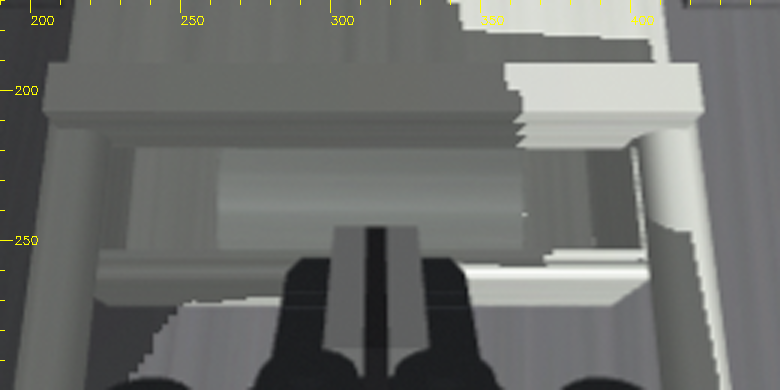

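Run:
```python
from h import *
p,r=now()
p1=p-r[:,1]*75
a=plan(p1,r,[552,60,335],frame(93.1,0),5,-1)
a=plan(*a,[550,175,335],frame(93.1,0),3,-1)
```

```text
[[-0.001, -0.021, 0.032], [-8.0, 0.0, 0.0], -1]
[[-0.001, -0.025, 0.029], [-8.0, 0.0, 0.0], -1]
[[-0.002, -0.028, 0.025], [-8.0, 0.0, 0.0], -1]
[[-0.001, -0.032, 0.021], [-8.0, 0.0, 0.0], -1]
[[-0.002, -0.034, 0.016], [-8.0, 0.0, 0.0], -1]
end [551.7  60.1 334.7] 0.25
[[0.002, -0.0, 0.038], [0.0, 0.1, 0.0], -1]
[[0.001, -0.0, 0.038], [0.0, 0.1, 0.0], -1]
[[0.002, -0.0, 0.039], [0.0, 0.1, 0.0], -1]
end [550.3 175.2 334.6] 0.2
```

Request:
{"method": "jog_arm", "body": {
  "commands": [
    [[0,0.002,0.004],[0,0,0],-1],
    [[0,-0.015,0],[0,0,0],-1],
    [[0,-0.03,0],[0,0,0],-1],
    [[0,-0.032,0],[0,0,0],-1],
    [[-0.001,-0.021,0.03],[-8,0,0],-1],
    [[-0.001,-0.025,0.028],[-8,0,0],-1],
    [[-0.002,-0.028,0.025],[-8,0,0],-1],
    [[-0.001,-0.032,0.021],[-8,0,0],-1],
    [[-0.002,-0.034,0.016],[-8,0,0],-1],
    [[0.002,0,0.038],[0,0,0],-1],
    [[0.001,0,0.038],[0,0,0],-1],
    [[0,0,0],[0,0,0],-1]
  ]
}}

```text
t: 16.0
position: [550.1, 138.4, 335.8]
ee_rot: [-1.572, -0.049, 0.044]
wrist_force: [-0.6, -1.1, 0.2]
finger_gap: -0.001
```

Run:
```python
from h import *
p,r=now(); s=ctrl.state();print(p,s['wrist_force'])
q=ctrl.get_image("wrist"); pickle.dump((q,s),open("w12.pkl","wb")); crop(q,0,0,640,400,1,"pics/w12.png")
```

```text
[550.1290582  138.37590169 335.80548648] [-0.63166611 -1.14060755  0.19497384]
```

View pics/w12.png

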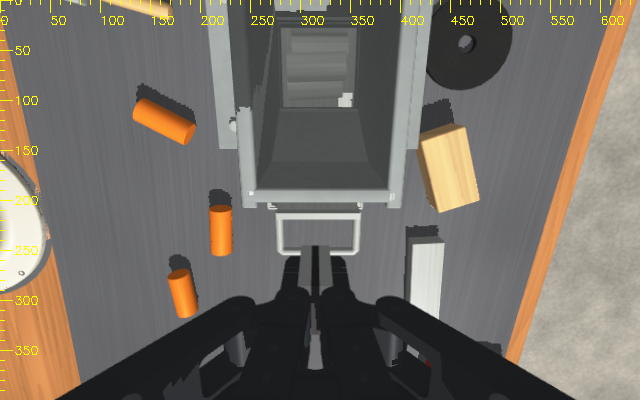

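Run:
```python
from h import *
d,s=load("w12")
crop(d,240,0,400,120,5,"pics/w12c.png")
crop(d,230,180,400,310,4,"pics/w12d.png")
H=np.array([549,241.5,0]); f=np.array([np.cos(np.radians(93.1)),np.sin(np.radians(93.1)),0])
for o in (0,90,95): print(o,proj(d,[H+f*(-125-o)+[0,0,105]],s).round(1).tolist())
```

```text
0 [[318.0, 180.6]]
90 [[317.4, 248.8]]
95 [[317.4, 252.3]]
```

View pics/w12c.png

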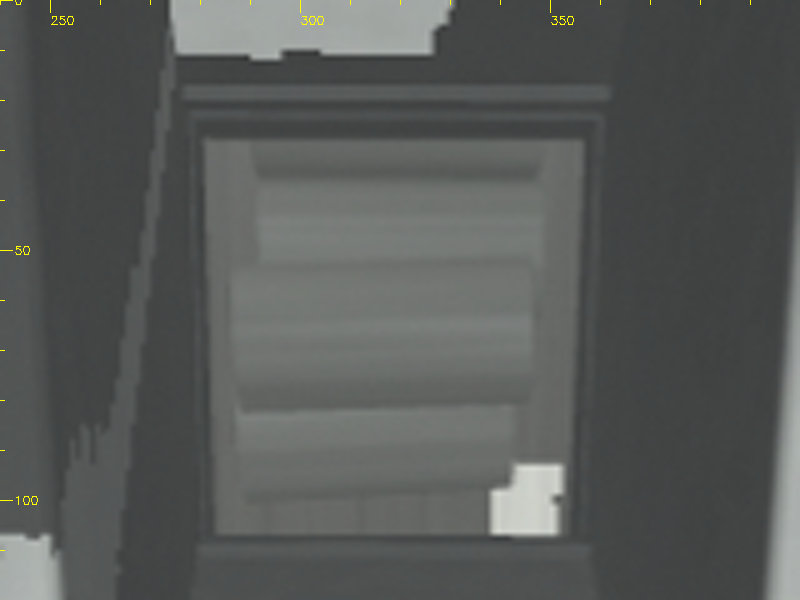

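View pics/w12d.png

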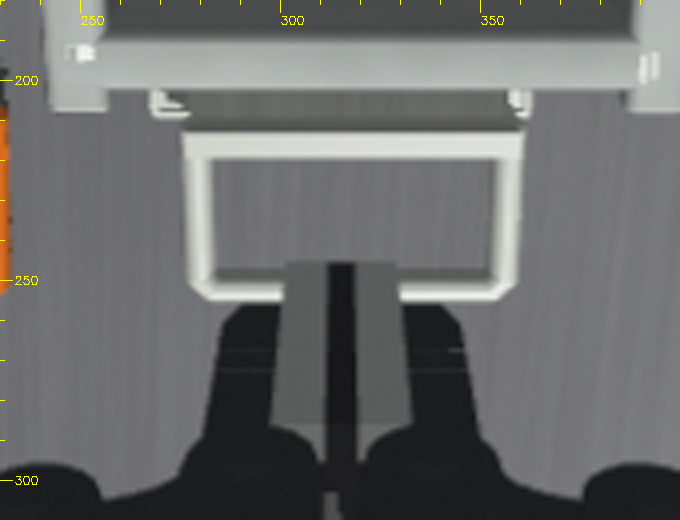

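Throat view: four blanks lie in the tray below the throat (rows ~27–100) and one was seen at the tray's near end, so all five are out. Gate at ≈93 mm. Next: go behind the cross bar and push it shut.

Run:
```python
from h import *
p,r=now(); F=frame(93.1,25)
a=plan(p,r,[562.5,-15,170],F,5,-1)
a=plan(*a,[562.5,-12,90],F,2,-1)
```

```text
[[0.001, 0.033, -0.03], [5.0, 0.1, 0.0], -1]
[[0.001, 0.03, -0.033], [5.0, 0.1, 0.0], -1]
[[0.0, 0.028, -0.036], [5.0, 0.1, 0.0], -1]
[[0.001, 0.024, -0.038], [5.0, 0.1, 0.0], -1]
[[0.0, 0.021, -0.04], [5.0, 0.1, 0.0], -1]
end [562.  -14.6 170. ] 0.28
[[0.0, 0.037, -0.016], [0.1, -0.1, 0.1], -1]
[[0.001, 0.037, -0.015], [0.1, -0.1, 0.1], -1]
end [562.9 -11.5  89.8] 0.08
```

Request:
{"method": "jog_arm", "body": {
  "commands": [
    [[0.001,0.01,-0.045],[5,0,0],-1],
    [[0.001,0.034,-0.037],[5,0,0],-1],
    [[0,0.034,-0.035],[5,0,0],-1],
    [[0.001,0.034,-0.036],[5,0,0],-1],
    [[0,0.027,-0.037],[5,0,0],-1],
    [[0,0.035,-0.016],[0,0,0],-1],
    [[0,0,0],[0,0,0],-1]
  ]
}}

```text
t: 16.92
position: [561.5, -22.9, 128.3]
ee_rot: [-1.134, -0.03, 0.05]
wrist_force: [0.4, 0.3, 1.0]
finger_gap: 0.002
```

Run:
```python
from h import *
p,r=now(); s=ctrl.state(); print(p,s["t"])
q=ctrl.get_image("wrist"); pickle.dump((q,s),open("w13.pkl","wb")); crop(q,0,0,640,400,1,"pics/w13.png")
a=plan(p,r,[562.5,-9,90],frame(93.1,25),3,-1)
```

```text
[561.45064569 -22.8909082  128.30548265] 16.925
[[0.001, 0.014, -0.001], [0.0, 0.0, -0.0], -1]
[[0.0, 0.013, -0.001], [0.0, 0.0, -0.0], -1]
[[0.001, 0.014, -0.002], [0.0, 0.0, -0.0], -1]
end [562.6  -9.1  89.4] 0.13
```

View pics/w13.png

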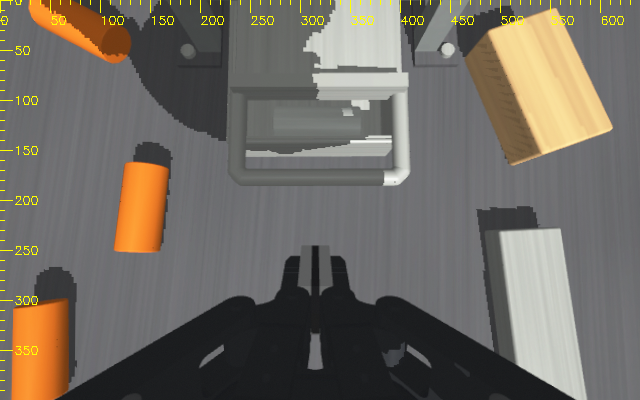

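Request:
{"method": "jog_arm", "body": {
  "commands": [
    [[0.001,0.018,-0.008],[0,0,0],-1],
    [[0.001,0.017,-0.008],[0,0,0],-1],
    [[0,0.005,0.011],[0,0,0],-1],
    [[0,0.005,0.011],[0,0,0],-1],
    [[0,0.003,0.007],[0,0,0],-1],
    [[0,0.002,0.004],[0,0,0],-1]
  ]
}}

```text
t: 17.73
position: [563.1, 15.3, 92.2]
ee_rot: [-1.137, -0.036, 0.05]
wrist_force: [-0.6, -5.5, 1.4]
finger_gap: -0.005
```

Request:
{"method": "jog_arm", "body": {
  "commands": [
    [[0,0.002,0.005],[0,0,0],-1],
    [[0,0.003,0.007],[0,0,0],-1],
    [[0,0.003,0.007],[0,0,0],-1],
    [[0,0.003,0.007],[0,0,0],-1]
  ]
}}

```text
t: 18.23
position: [561.5, 42.7, 92.5]
ee_rot: [-1.137, -0.035, 0.049]
wrist_force: [1.7, -5.0, -8.8]
finger_gap: -0.0
```

Request:
{"method": "jog_arm", "body": {
  "commands": [
    [[0,0.004,0.008],[0,0,0],-1],
    [[0,0.004,0.008],[0,0,0],-1],
    [[0,0.004,0.008],[0,0,0],-1],
    [[0,0.004,0.008],[0,0,0],-1],
    [[0,0.003,0.006],[0,0,0],-1],
    [[0,0.002,0.004],[0,0,0],-1],
    [[0,0,0],[0,0,0],-1]
  ]
}}

```text
t: 19.1
position: [558.7, 90.2, 91.6]
ee_rot: [-1.136, -0.035, 0.05]
wrist_force: [-0.2, -0.4, 0.2]
finger_gap: -0.001
```

Request:
{"method": "jog_arm", "body": {
  "commands": [
    [[0,0.002,0.003],[0,0,0],-1],
    [[0,0.001,0.002],[0,0,0],-1],
    [[0,0,0],[0,0,0],-1]
  ]
}}

```text
t: 19.48
position: [558.3, 95.8, 90.8]
ee_rot: [-1.136, -0.035, 0.05]
wrist_force: [1.1, -2.0, 0.6]
finger_gap: -0.002
```

Run:
```python
from h import *
p,r=now(); s=ctrl.state(); print(p,s["t"],s['wrist_force'])
q=ctrl.get_image("wrist"); pickle.dump((q,s),open("w14.pkl","wb")); crop(q,0,0,640,400,1,"pics/w14.png")
H=np.array([549,241.5,0]); f=np.array([np.cos(np.radians(93.1)),np.sin(np.radians(93.1)),0])
for o in (0,5,10,15): print(o,proj(q,[H+f*(-76-o)+[0,0,118],H+f*(-125-o)+[0,0,105]],s).round(1).tolist())
```

```text
[558.30908362  95.79946378  90.78374166] 19.475 [ 1.0657495  -1.95070453  0.57281862]
0 [[312.3, 102.5], [312.0, 217.0]]
5 [[312.2, 113.6], [311.9, 228.0]]
10 [[312.2, 124.8], [311.9, 239.1]]
15 [[312.1, 136.1], [311.8, 250.2]]
```

View pics/w14.png

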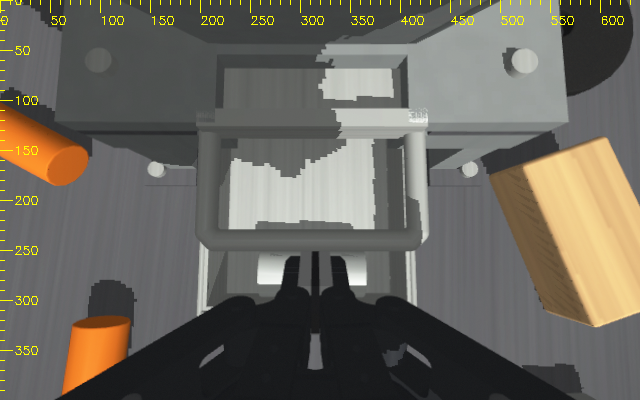

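Request:
{"method": "jog_arm", "body": {
  "commands": [
    [[0,0.001,0.002],[0,0,0],-1],
    [[0,0.001,0.002],[0,0,0],-1],
    [[0,0.001,0.002],[0,0,0],-1],
    [[0,0,0],[0,0,0],-1]
  ]
}}

```text
t: 20.02
position: [557.9, 102.6, 90.6]
ee_rot: [-1.136, -0.035, 0.05]
wrist_force: [1.2, -2.2, 0.2]
finger_gap: -0.003
```

Request:
{"method": "jog_arm", "body": {
  "commands": [
    [[0,0.0005,0.001],[0,0,0],-1],
    [[0,0.0005,0.001],[0,0,0],-1],
    [[0,0,0],[0,0,0],-1]
  ]
}}

```text
t: 20.4
position: [557.7, 104.7, 90.5]
ee_rot: [-1.136, -0.035, 0.05]
wrist_force: [1.7, -3.4, 0.6]
finger_gap: 0.002
```

Request:
{"method": "jog_arm", "body": {
  "commands": [
    [[0,0.0005,0.001],[0,0,0],-1],
    [[0,0,0],[0,0,0],-1]
  ]
}}

```text
t: 20.65
position: [557.7, 105.8, 90.5]
ee_rot: [-1.136, -0.035, 0.05]
wrist_force: [0.9, -4.1, 1.2]
finger_gap: -0.004
```

Request:
{"method": "jog_arm", "body": {
  "commands": [
    [[0,0.0005,0.001],[0,0,0],-1],
    [[0,0,0],[0,0,0],-1]
  ]
}}

```text
t: 20.9
position: [557.6, 106.7, 90.4]
ee_rot: [-1.136, -0.035, 0.05]
wrist_force: [-0.4, -6.2, 1.5]
finger_gap: -0.002
```

Request:
{"method": "jog_arm", "body": {
  "commands": [
    [[0,0.0005,0.001],[0,0,0],-1],
    [[0,0,0],[0,0,0],-1]
  ]
}}

```text
t: 21.15
position: [557.7, 107.0, 90.3]
ee_rot: [-1.137, -0.035, 0.05]
wrist_force: [0.8, -15.5, 2.2]
finger_gap: -0.001
```

Request:
{"method": "jog_arm", "body": {
  "commands": [
    [[0,0.0005,0.001],[0,0,0],-1],
    [[0,0,0],[0,0,0],-1],
    [[0,0,0],[0,0,0],-1],
    [[0,0,0],[0,0,0],-1],
    [[0,0,0],[0,0,0],-1]
  ]
}}

```text
t: 21.78
position: [557.8, 107.2, 90.2]
ee_rot: [-1.139, -0.036, 0.049]
wrist_force: [-2.3, -24.1, 4.3]
finger_gap: -0.004
```

Run:
```python
from h import *
p,r=now(); s=ctrl.state(); print(p,s["t"],s['wrist_force'])
q=ctrl.get_image("wrist"); pickle.dump((q,s),open("w15.pkl","wb")); crop(q,150,60,450,310,2,"pics/w15.png")
H=np.array([549,241.5,0]); f=np.array([np.cos(np.radians(93.1)),np.sin(np.radians(93.1)),0])
for o in (0,5): print(o,proj(q,[H+f*(-76-o)+[0,0,118],H+f*(-125-o)+[0,0,105]],s).round(1).tolist())
```

```text
[557.84092365 107.22850976  90.23600922] 21.775 [ -2.30963719 -24.13257126   4.32982017]
0 [[311.9, 127.7], [311.5, 242.4]]
5 [[311.8, 139.1], [311.5, 253.6]]
```

View pics/w15.png

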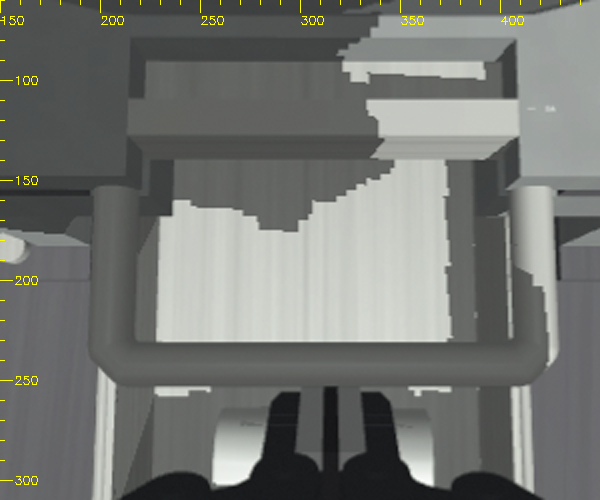

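Gate home (row 127 ≈ predicted 127.7), held at ~24 N for over 0.5 s. Retreating and checking.

Request:
{"method": "jog_arm", "body": {
  "commands": [
    [[0,-0.002,-0.004],[0,0,0],-1],
    [[0,-0.006,-0.014],[0,0,0],-1],
    [[0,-0.02,-0.02],[0,0,0],-1],
    [[0,-0.04,-0.02],[0,0,0],-1],
    [[0,-0.05,0],[-6,0,0],-1],
    [[0,-0.05,0.01],[-6,0,0],-1],
    [[0,-0.05,0],[-6,0,0],-1],
    [[0,-0.03,0],[-6,0,0],-1],
    [[0,0,0],[0,0,0],-1]
  ]
}}

```text
t: 22.95
position: [564.8, -14.0, 304.5]
ee_rot: [-1.556, -0.051, 0.042]
wrist_force: [0.4, 0.5, -0.9]
finger_gap: 0.002
```

Run:
```python
from h import *
p,r=now(); s=ctrl.state(); print(p,s["t"],s['wrist_force'])
q=ctrl.get_image("wrist"); pickle.dump((q,s),open("w16.pkl","wb")); crop(q,0,0,640,400,1,"pics/w16.png")
q=ctrl.get_image("scene"); crop(q,180,100,500,390,2,"pics/s5.png")
```

```text
[564.82293911 -14.02859554 304.53633127] 22.95 [ 0.38926446  0.50627316 -0.86550552]
```

View pics/w16.png

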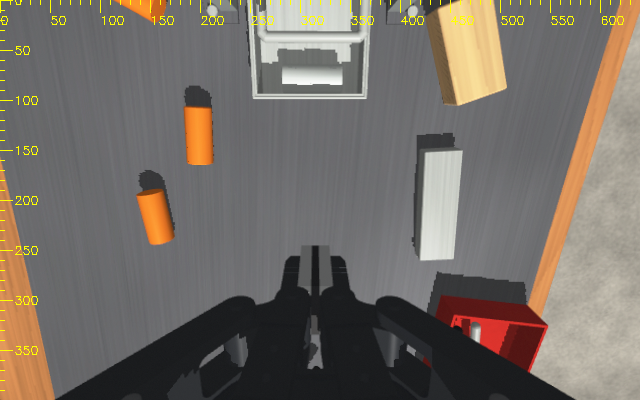

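View pics/s5.png

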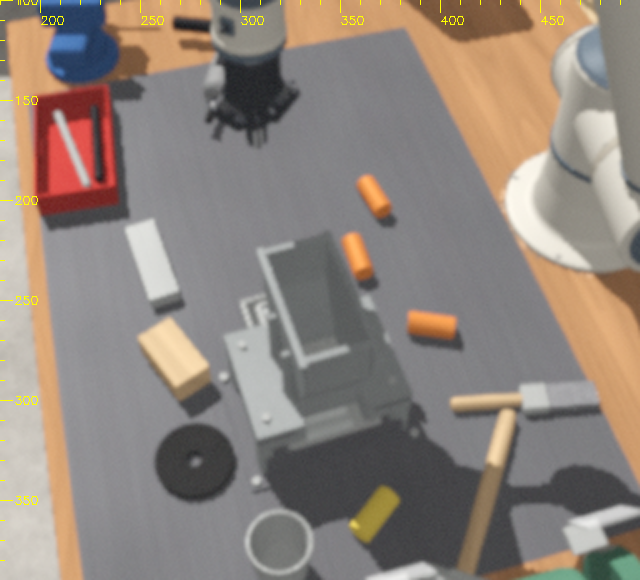

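Run:
```python
from h import *
d,s=load("w16")
print(plane(d,[[252.5,98.5],[367.5,97.5]],50,s).round(1).tolist(),plane(d,[[263,37],[360,36]],105,s).round(1).tolist())
crop(d,230,0,390,120,5,"pics/w16c.png")
```

```text
[[489.2, 56.2, 50.0], [623.2, 65.3, 50.0]] [[508.9, 113.8, 105.0], [601.1, 120.2, 105.0]]
```

View pics/w16c.png

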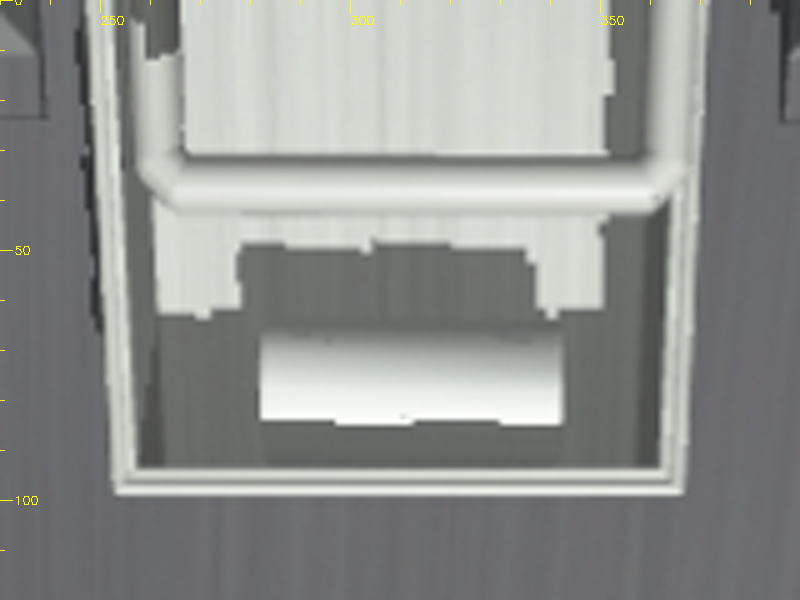

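Run:
```python
from h import *
q=ctrl.get_image("top"); crop(q,130,80,450,260,2,"pics/t3.png")
```

View pics/t3.png

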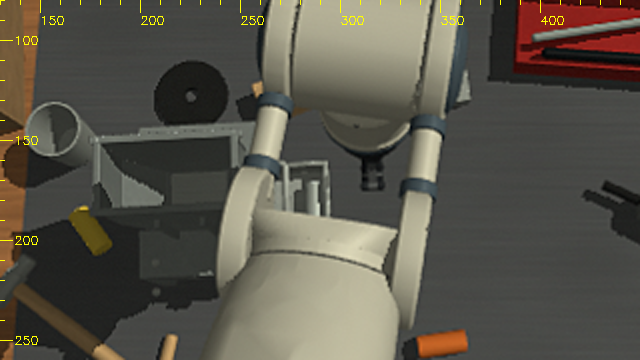

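The top view shows the hopper interior (~195–240, 140–185) empty, the handle shut, and a blank in the tray (~283,185). Handing in.

Run:
```python
from h import *
print(ctrl.finish_job(), ctrl.state()["t"])
```

```text
the job is handed in; nothing more can be done
the job is handed in; nothing more can be done
```

The job is done and handed in at about 23 s; the hand-in gave no verdict.

**Tray:** I pushed it in with two spread fingertips until the force rose to about 55 N with no further travel. It was never lifted. The last view puts its near end at y ≈ 60.7 mm, against 61.8 mm expected when home. It is about 3–5 mm off the centre line, and its yaw is within 1° of the hopper's.

**Gate opening:** I pulled it to about 93 mm with shut fingertips through the bow handle. The pulling force stayed around 9 N. At one point my rounded steps pressed down on the bow with about 18 N; I corrected that.

**Blanks:** From above the throat I counted four blanks below it, one of them lying on top of its neighbours. A fifth lies at the tray's near end. The final top view shows the hopper empty as far as the arm left it visible.

**Gate closing:** I pushed on the cross bar in small steps, then held about 24 N for over 0.5 s. The lip then appeared at row 127, where I predicted 127.7 for fully shut.

**Checks that disagreed:**
- My first hopper position, from the top and scene views, was about 5 mm off the later wrist views. I used the wrist views.
- The first height check paired the wrist view with the top view and read about 10–20 mm too low, because the two views were badly placed for it. A second pair of wrist views gave about 105–109 mm for the bow and 48–50 mm for the tray rim, which matches the text.

I saw nothing else on the bench moved.

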